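# Turn a manifold block in its slide-jaw fixture and count out its plugs

## Robot

A 6-joint arm with a two-finger parallel gripper is mounted at the origin on the work surface. World frame = base frame: x ahead of the robot, y to its left, z up, the work surface at z = 0. Lengths are in mm, angles in rad, forces in N, time in s.
With the tool pointing down it reaches from about 400 to 925 mm from the base axis. Payload 12.5 kg.
Tool frame: the origin (TCP) lies midway between the tips of the shut fingers; the grasp point (between the pads) lies 19 mm behind it; z points along the fingers, y is the direction in which the jaws open and shut (so a half turn about z gives the same grasp; the last joint's range is limited). The gripper opens to 95 mm and grips with 3 to 60 N. Pads are 20 mm wide; open, the fingers measure 119 mm over their backs; the gripper's body (75 mm by 180 mm) begins 59 mm behind the grasp point.
Start: joints at [-1.32, 0.491, 1.559, -0, 1.092, -0.106], TCP at [218.322, -585.647, 214.661] pointing down, gripper open.
Joint ranges: [-3.1, 3.1], [-0.84, 2.19], [0.05, 2.79], [-1.13, 4.28], [0.06, 2.93], [-2.69, 2.69]. Speed limits (rad/s): [2.22, 2.22, 2.79, 3.14, 3.14, 3.14].

## Interface

Orientations are given as [roll, pitch, yaw] about the fixed x, y, z axes, in that order (R = Rz(yaw) Ry(pitch) Rx(roll)).
In Python, from cell import env gives the robot as it stands.
- The arm moves only by the tool drive_tool, never from a script. Its argument "increments" is a list of rows, each a list of 2 entries, a list of its own where there are three numbers: the shift along the tool's x, y, z as a fraction of full scale, then the turn, a rotation vector about the tool's x, y, z as a fraction of full scale. In form: [[[x, y, z], [ax, ay, az]], ...]. A call has 1 to 5 rows; each row shifts and turns the commanded pose from where the row before left it, along the tool's axes as they then stand; what a row does not reach is not made up. Full scale, the value 1, is 30 mm for a shift and 0.08 rad for a turn. A row lasts 1/12 s, in which the tool goes at most 41.7 mm and 7.16 degrees, less where a joint would pass 70% of its speed; a pose out of reach is approached as far as the arm can. A call with a number of a shift or a turn outside -1 to 1 is refused whole. A call with a gripper value outside its range is refused whole. "jaw" is the opening, from -1 (shut) to 1 (fully open), so that 0 is half open, set as the call begins (left out, the last holds). The fingers move at their own pace and stop on an object; the grip force is fixed at half the most. Time passes only in rows, so rows that do not move let the fingers close. It gives the time, the measured TCP pose, the force and the opening at its end, in the units of the state.
- env.state(): the state, without advancing time (a new reading comes with each control period).
- env.read_camera(name): name is "side" or "top" or "wrist"; returns a dict with "pixels" (384x512x3 uint8, blue, green, red), "vertical_fov" (degrees; the focal length in pixels is half the picture's height over the tangent of half this angle, whatever the lens; pixels are square), "cx", "cy" (the principal point, pixels), "world_to_cam" (4x4, takes a point from world to camera coordinates). Camera axes: x right, y down, z forward; pixel columns grow to the right and rows downward; lengths in mm; the calibration is good to about 2 mm. A picture is of the moment at which its call begins. There is no depth.
- env.job_done(): hands the job in, once; it reports no verdict.
Trained networks look in a picture, given as the dict that the camera call returned (one of the last four; its "shot" number tells which), for a name from the list of things; names that differ only in an ending like _2 or _b are one class to them, and where a whole thing is asked for, a point or a joint stands for the part that bears it (a point fixed in the world has none). Each returns a list of dicts, best first, with "score" (0 to 1); they miss things now and then, are a little off and sometimes report something else, mostly with a low value. They report only what shows in the picture. A call takes as long as a camera call.
- env.boxes_of(target, picture): "point" ([x, y, z] in mm, in world coordinates, good to about 4 mm: the middle of the surface that is visible of it).
- env.tip_of(target, picture): "point" ([x, y, z] in mm, in world coordinates, good to about 4 mm: a listed point, or the origin of a listed thing).
The state is a dict: "t": time; "joints": joint angles; "qvel": joint speeds; "tau": joint torques, N m; "eef_pos": TCP position; "tcp_rot": TCP orientation; "ft_force": force on the tool from outside, world axes, zero at the start; "moment": the same for the moment, N m; "opening": opening from 0.0 (shut) to 1.0 (fully open).
Only numpy, scipy, OpenCV 4.12 (cv2) and the standard library are available. Lean on these libraries where they do the work, as an engineer would, in place of code of your own. Each camera call takes 0.05 s, during which the arm holds its last target.

## Task

Slide the jaw of the fixture back, turn the manifold block onto its side so that the face with four ports in a row points straight up, set it flat on the bed between the jaws with its length along the jaws as before, roughly centred, and push the jaw up snug so that the block is clamped against the fixed jaw. For those four ports, count four blanking plugs into the kit tray, one in each pocket, and put any plugs left over into the open stock box; leave the gauge, tape and timer where they are.

Things in the scene. Friction and masses are not known exactly. Their poses are not given: they have to be found in the camera images.
- fixture: Steel slide-jaw fixture fixed to the bench; origin: centre of its underside, z up. Plate 90 (x) x 200 (y) x 8 mm, on it a bed 34 (x) x 180 (y) mm, its top 30 mm above the bench. Fixed jaw on the bed: clamping face in the plane y = -50 mm, looking to +y. Both jaws 30 mm wide in x, tops 48 mm above the bench, so the block's two ends overhang the bed and jaws in x
- jaw (a joint): Sliding jaw, faces the fixed jaw from its +y side and runs along the fixture's y. Value in m, grows as it opens: clear gap between the jaws = 20 mm + value (0 to 0.048). At the start 0.0203, block clamped across 40 mm; 0.010 when snug on a 30 mm width. Slides against about 5 N of friction and stays where it is left
- jaw_grip (a point): Point on the sliding jaw's handle, an upright black slab 12 mm thick (fixture y), 34 mm wide (fixture x), from 38 to 74 mm above the bench; the point is 62 mm above the bench, at the slab's middle, 50 mm behind (+y of) the jaw's face. Axes as the fixture's. The carriage under it has its top 38 mm above the bench
- block_center (a point): Centre of the aluminium manifold block, 60 (its x) x 40 (its y) x 30 mm (its z), about 0.2 kg. Its +y face has four small ports in a row, its +z face one large port. At the start it rests on the bed, +z up, clamped across its y, four-port face against the sliding jaw, x along the fixture's x (centre 45 mm above the bench)
- tray: Grey kit tray fixed to the bench, 104 x 104 mm; origin at the centre of its underside. Four square pockets (2 x 2), 40 x 40 mm inside, 48 mm apart; floor 3 mm and rims 13 mm above the bench
- box: Open cardboard stock box fixed to the bench, 110 x 110 mm outside, walls 4 mm thick and 24 mm high, floor about 4 mm thick; origin at the centre of its underside
- pocket0 (a point): Centre of pocket 0's floor in the kit tray
- pocket1 (a point): Centre of pocket 1's floor in the kit tray
- pocket2 (a point): Centre of pocket 2's floor in the kit tray
- pocket3 (a point): Centre of pocket 3's floor in the kit tray
- plug0_center (a point): Centre (half-way up) of a steel blanking plug, 32 mm long along its z, about 60 g: hexagonal head 24 mm across its corners and 12 mm high (at its -z end), then a shank 14 mm across and 20 mm long. Stands on its head on the bench at the start, shank up. From four to six plugs are there in all; this one may be absent
- plug1_center (a point): Another plug, like plug0. From four to six plugs are there in all; this one may be absent
- plug2_center (a point): Another plug, like plug0. From four to six plugs are there in all; this one may be absent
- plug3_center (a point): Another plug, like plug0. From four to six plugs are there in all; this one may be absent
- plug4_center (a point): Another plug, like plug0. From four to six plugs are there in all; this one may be absent
- plug5_center (a point): Another plug, like plug0. From four to six plugs are there in all; this one may be absent
- gauge: Bystander: round pressure gauge lying dial up, 68 mm across, 27 mm high; origin under its centre
- tape: Bystander: roll of tape, 80 mm across, 24 mm high; origin under its centre
- timer: Bystander: flat white timer 45 x 70 x 14 mm; origin under its centre

How it is judged (in metres and radians):
On the way, in this order (a step that is already met when the one before it is completed fails the run):
1. the jaw is drawn back off the block (at least 6 mm further open) (value of joint jaw above 0.0263 m), for 0.2 s.
2. the block is clamped with its four-port face up (angle between block_center's own y axis and vertical below 0.08 rad and angle between the x axis of block_center and the x axis of fixture, either way round below 0.08 rad and x of block_center in the frame of fixture between -0.015 and 0.015 m and y of block_center in the frame of fixture between -0.0375 and -0.0325 m and z of block_center in the frame of fixture between 0.0475 and 0.0525 m and value of joint jaw below 0.0115 m), for 0.2 s.
At the end, for the whole second after the job is handed in: Block flat on the bed (2.5 mm), four-port face up and length along fixture x (0.08 rad), centred in x (15 mm), against the fixed jaw (2.5 mm), sliding jaw closed on it (1.5 mm). One plug, standing or lying, in each of the four tray pockets; other plugs in the box; all at rest (all of step 2 and ((horizontal distance between plug0_center and pocket0 below 0.018 m and height (world z) of plug0_center below 0.026 m) or (horizontal distance between plug1_center and pocket0 below 0.018 m and height (world z) of plug1_center below 0.026 m) or (horizontal distance between plug2_center and pocket0 below 0.018 m and height (world z) of plug2_center below 0.026 m) or (horizontal distance between plug3_center and pocket0 below 0.018 m and height (world z) of plug3_center below 0.026 m) or (horizontal distance between plug4_center and pocket0 below 0.018 m and height (world z) of plug4_center below 0.026 m) or (horizontal distance between plug5_center and pocket0 below 0.018 m and height (world z) of plug5_center below 0.026 m)) and ((horizontal distance between plug0_center and pocket1 below 0.018 m and height (world z) of plug0_center below 0.026 m) or (horizontal distance between plug1_center and pocket1 below 0.018 m and height (world z) of plug1_center below 0.026 m) or (horizontal distance between plug2_center and pocket1 below 0.018 m and height (world z) of plug2_center below 0.026 m) or (horizontal distance between plug3_center and pocket1 below 0.018 m and height (world z) of plug3_center below 0.026 m) or (horizontal distance between plug4_center and pocket1 below 0.018 m and height (world z) of plug4_center below 0.026 m) or (horizontal distance between plug5_center and pocket1 below 0.018 m and height (world z) of plug5_center below 0.026 m)) and ((horizontal distance between plug0_center and pocket2 below 0.018 m and height (world z) of plug0_center below 0.026 m) or (horizontal distance between plug1_center and pocket2 below 0.018 m and height (world z) of plug1_center below 0.026 m) or (horizontal distance between plug2_center and pocket2 below 0.018 m and height (world z) of plug2_center below 0.026 m) or (horizontal distance between plug3_center and pocket2 below 0.018 m and height (world z) of plug3_center below 0.026 m) or (horizontal distance between plug4_center and pocket2 below 0.018 m and height (world z) of plug4_center below 0.026 m) or (horizontal distance between plug5_center and pocket2 below 0.018 m and height (world z) of plug5_center below 0.026 m)) and ((horizontal distance between plug0_center and pocket3 below 0.018 m and height (world z) of plug0_center below 0.026 m) or (horizontal distance between plug1_center and pocket3 below 0.018 m and height (world z) of plug1_center below 0.026 m) or (horizontal distance between plug2_center and pocket3 below 0.018 m and height (world z) of plug2_center below 0.026 m) or (horizontal distance between plug3_center and pocket3 below 0.018 m and height (world z) of plug3_center below 0.026 m) or (horizontal distance between plug4_center and pocket3 below 0.018 m and height (world z) of plug4_center below 0.026 m) or (horizontal distance between plug5_center and pocket3 below 0.018 m and height (world z) of plug5_center below 0.026 m)) and ((horizontal distance between plug0_center and pocket0 below 0.018 m and height (world z) of plug0_center below 0.026 m) or (horizontal distance between plug0_center and pocket1 below 0.018 m and height (world z) of plug0_center below 0.026 m) or (horizontal distance between plug0_center and pocket2 below 0.018 m and height (world z) of plug0_center below 0.026 m) or (horizontal distance between plug0_center and pocket3 below 0.018 m and height (world z) of plug0_center below 0.026 m) or (x of plug0_center in the frame of box between -0.051 and 0.051 m and y of plug0_center in the frame of box between -0.051 and 0.051 m and height (world z) of plug0_center below 0.032 m)) and ((horizontal distance between plug1_center and pocket0 below 0.018 m and height (world z) of plug1_center below 0.026 m) or (horizontal distance between plug1_center and pocket1 below 0.018 m and height (world z) of plug1_center below 0.026 m) or (horizontal distance between plug1_center and pocket2 below 0.018 m and height (world z) of plug1_center below 0.026 m) or (horizontal distance between plug1_center and pocket3 below 0.018 m and height (world z) of plug1_center below 0.026 m) or (x of plug1_center in the frame of box between -0.051 and 0.051 m and y of plug1_center in the frame of box between -0.051 and 0.051 m and height (world z) of plug1_center below 0.032 m)) and ((horizontal distance between plug2_center and pocket0 below 0.018 m and height (world z) of plug2_center below 0.026 m) or (horizontal distance between plug2_center and pocket1 below 0.018 m and height (world z) of plug2_center below 0.026 m) or (horizontal distance between plug2_center and pocket2 below 0.018 m and height (world z) of plug2_center below 0.026 m) or (horizontal distance between plug2_center and pocket3 below 0.018 m and height (world z) of plug2_center below 0.026 m) or (x of plug2_center in the frame of box between -0.051 and 0.051 m and y of plug2_center in the frame of box between -0.051 and 0.051 m and height (world z) of plug2_center below 0.032 m)) and ((horizontal distance between plug3_center and pocket0 below 0.018 m and height (world z) of plug3_center below 0.026 m) or (horizontal distance between plug3_center and pocket1 below 0.018 m and height (world z) of plug3_center below 0.026 m) or (horizontal distance between plug3_center and pocket2 below 0.018 m and height (world z) of plug3_center below 0.026 m) or (horizontal distance between plug3_center and pocket3 below 0.018 m and height (world z) of plug3_center below 0.026 m) or (x of plug3_center in the frame of box between -0.051 and 0.051 m and y of plug3_center in the frame of box between -0.051 and 0.051 m and height (world z) of plug3_center below 0.032 m)) and ((horizontal distance between plug4_center and pocket0 below 0.018 m and height (world z) of plug4_center below 0.026 m) or (horizontal distance between plug4_center and pocket1 below 0.018 m and height (world z) of plug4_center below 0.026 m) or (horizontal distance between plug4_center and pocket2 below 0.018 m and height (world z) of plug4_center below 0.026 m) or (horizontal distance between plug4_center and pocket3 below 0.018 m and height (world z) of plug4_center below 0.026 m) or (x of plug4_center in the frame of box between -0.051 and 0.051 m and y of plug4_center in the frame of box between -0.051 and 0.051 m and height (world z) of plug4_center below 0.032 m)) and ((horizontal distance between plug5_center and pocket0 below 0.018 m and height (world z) of plug5_center below 0.026 m) or (horizontal distance between plug5_center and pocket1 below 0.018 m and height (world z) of plug5_center below 0.026 m) or (horizontal distance between plug5_center and pocket2 below 0.018 m and height (world z) of plug5_center below 0.026 m) or (horizontal distance between plug5_center and pocket3 below 0.018 m and height (world z) of plug5_center below 0.026 m) or (x of plug5_center in the frame of box between -0.051 and 0.051 m and y of plug5_center in the frame of box between -0.051 and 0.051 m and height (world z) of plug5_center below 0.032 m)) and linear speed of each of plug0, plug1, plug2, plug3, plug4, plug5, block below 0.03 m/s); the robot touches nothing.
It fails at once if the gauge was disturbed (more than 3 cm) (distance of gauge from where it was at the start of the episode above 0.03 m).
It fails at once if the tape was disturbed (more than 3 cm) (distance of tape from where it was at the start of the episode above 0.03 m).
It fails at once if the timer was disturbed (more than 3 cm) (distance of timer from where it was at the start of the episode above 0.03 m).
Of plug0, plug1, plug2, plug3, plug4, plug5 only 4 to 6 are there at a start; the rules pass over those that are not, and their reading is None.
At some moment in a run one of plug0, plug1, plug2, plug3, plug4, plug5 may be knocked a few centimetres aside while the robot is not near it.
It also fails if it takes over 208 s, if anything falls off the work surface, if the arm or the gripper's body presses on something with over 40 N, if the wrist force passes 120 N, or if a joint passes its speed limit or range.

## Working session

There is one attempt and no reset: what is moved stays moved. The work goes in short steps, Python scripts to look and compute and a tool call to move; the robot and the scene stay as the last step left them, time stands still between calls to the robot, and variables do not carry over. Pictures are saved under pics/ and viewed, and the job is handed in when it is done.

Besides the shell and the picture viewer there is one more tool, called after "Emit:" by a JSON object that holds its "op" and its "data", one argument or row to a line. drive_tool: Moves the arm, as the interface text tells. Its arguments: {"type":"object","properties":{"increments":{"type":"array","items":{"type":"array"}},"jaw":{"type":"number"}},"required":["increments"]}

```bash
ls; mkdir -p pics
python3 - <<'E'
from cell import env
import cv2
print(env.state())
for n in ["side","top","wrist"]:
    p=env.read_camera(n); cv2.imwrite(f"pics/a_{n}.png",p["pixels"]); print(n,p["vertical_fov"],p["cx"],p["cy"],p["world_to_cam"].round(3).tolist() if hasattr(p["world_to_cam"],'round') else p["world_to_cam"])
    for t in ["fixture","jaw_grip","block_center","tray","box","pocket0","pocket1","pocket2","pocket3","plug0_center","gauge","tape","timer"]:
        print(t,[(round(d["score"],2),[round(float(v)) for v in d["point"]]) for d in env.tip_of(t,p)][:8])
E
```

```text
pics
{'t': 0.0, 'joints': array([-1.31961557e+00,  4.91534356e-01,  1.55949285e+00,  2.07697683e-05,
        1.09166933e+00, -1.05602418e-01]), 'qvel': array([ 2.04622427e-03,  3.90666062e-04, -4.95722301e-04, -9.35785658e-04,
        2.71909010e-03, -3.62564688e-05]), 'tau': array([-3.79644247e-03, -6.12650228e+01, -2.58182573e+01,  6.90938439e-02,
        4.82719636e-02, -8.85131567e-05]), 'eef_pos': array([ 218.24892495, -585.38100873,  214.06245474]), 'tcp_rot': array([-3.14049686e+00, -1.34674323e-04,  3.56773511e-01]), 'ft_force': array([-0.06157739,  0.74089289, -0.90673463]), 'moment': array([ 0.02399338, -0.02165358, -0.00862842]), 'opening': 0.9982124496321312}
side 53.64763141091335 256.4981386866532 191.62569028118386 [[-0.998, -0.064, -0.006, 552.153], [-0.044, 0.755, -0.654, 115.091], [0.046, -0.652, -0.756, 991.497], [0.0, 0.0, 0.0, 1.0]]
fixture [(0.9, [525, -229, 0])]
jaw_grip [(0.77, [524, -185, 58]), (0.51, [492, 11, 1])]
block_center [(0.74, [523, -254, 48]), (0.57, [514, 38, 4])]
tray [(0.65, [492, 12, 0])]
box [(0.92, [640, 45, 4])]
pocket0 [(0.83, [468, -10, 2]
[... 1129 characters left out ...]
518, -10, 2]), (0.81, [466, 32, 7]), (0.79, [514, 41, 3])]
pocket3 [(0.97, [518, -10, 2]), (0.81, [466, 32, 7]), (0.79, [514, 41, 3])]
plug0_center [(0.64, [618, 283, 19]), (0.61, [468, 35, 4])]
gauge [(0.72, [377, -423, 2]), (0.41, [472, -11, 3])]
tape [(0.8, [753, 174, -4])]
timer [(0.72, [742, -166, 1]), (0.34, [469, 36, 7])]
wrist 68.64952936801569 252.94283648823495 192.25382045014905 [[0.349, -0.937, -0.0, -624.645], [-0.902, -0.336, 0.271, -30.05], [-0.254, -0.094, -0.963, 392.345], [0.0, 0.0, 0.0, 1.0]]
fixture []
jaw_grip []
block_center []
tray []
box []
pocket0 []
pocket1 []
pocket2 []
pocket3 []
plug0_center [(0.58, [373, -427, 4])]
gauge [(0.78, [373, -424, 5])]
tape []
timer []
```

View pics/a_side.png

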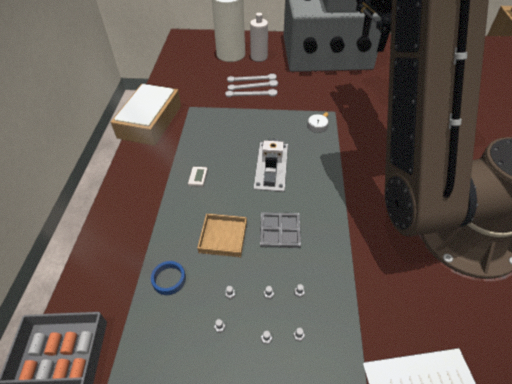

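View pics/a_top.png

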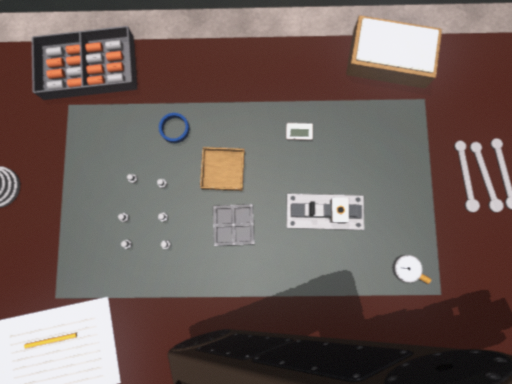

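```bash
cat > h.py <<'E'
import numpy as np, cv2
from scipy.spatial.transform import Rotation as R
from cell import env
def proj(p,P):
    P=np.atleast_2d(P).astype(float); W=np.array(p["world_to_cam"]); c=P@W[:3,:3].T+W[:3,3]
    f=192/np.tan(np.radians(p["vertical_fov"])/2)
    return np.c_[f*c[:,0]/c[:,2]+p["cx"], f*c[:,1]/c[:,2]+p["cy"]]
def back(p,uv,z):
    W=np.array(p["world_to_cam"]); f=192/np.tan(np.radians(p["vertical_fov"])/2)
    d=W[:3,:3].T@np.array([(uv[0]-p["cx"])/f,(uv[1]-p["cy"])/f,1]); o=-W[:3,:3].T@W[:3,3]
    return o+d*(z-o[2])/d[2]
def st():
    s=env.state(); return s
def show(s=None):
    s=s or st(); print("t",round(s["t"],2),"pos",s["eef_pos"].round(1),"rpy",s["tcp_rot"].round(3),"F",s["ft_force"].round(1),"op",round(s["opening"]*95,1),"q",s["joints"].round(2))
def plan(pos,rpy=None,cur=None,yaw=None):
    """rows from the present pose to the target (straight, equal rows)"""
    s=st(); p0,r0=(np.array(s["eef_pos"]),R.from_euler("xyz",s["tcp_rot"])) if cur is None else (np.array(cur[0],float),R.from_euler("xyz",cur[1]))
    r1=r0 if rpy is None else R.from_euler("xyz",rpy)
    rv=(r0.inv()*r1).as_rotvec()
    d=np.array(pos,float)-p0
    n=int(max(1,np.ceil(np.abs(rv).max()/.08),np.ceil(np.linalg.norm(d)/29)))
    print("n rows",n)
    last=None;k=0
    for i in range(n):
        r=r0*R.from_rotvec(rv*i/n)
        sh=r.inv().apply(d/n)/30
        row=(sh.round(3).tolist(),(rv/n/.08).round(3).tolist())
        print(row)
def snap(n,name,crop=None,k=1,draw=()):
    p=env.read_camera(n); im=p["pixels"].copy()
    if crop: x0,y0,x1,y1=crop; im=im[y0:y1,x0:x1]
    im=cv2.resize(im,None,fx=k,fy=k,interpolation=cv2.INTER_CUBIC)
    for u,v in draw:
        o=crop[:2] if crop else (0,0)
        cv2.circle(im,(int((u-o[0]+.5)*k),int((v-o[1]+.5)*k)),3,(0,0,255),1)
    cv2.imwrite("pics/%s.png"%name,im); return p
E
python3 - <<'E'
import sys; sys.path.insert(0,'.')
from h import *
p=snap("top","b_top",(275,175,385,245),7)
p=snap("side","b_side",(235,130,305,200),8)
E
```

```text
(no output)
```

View pics/b_top.png

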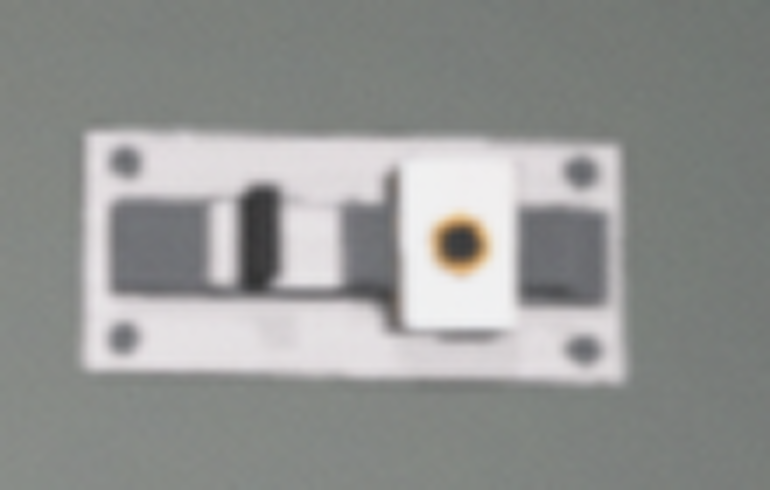

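View pics/b_side.png

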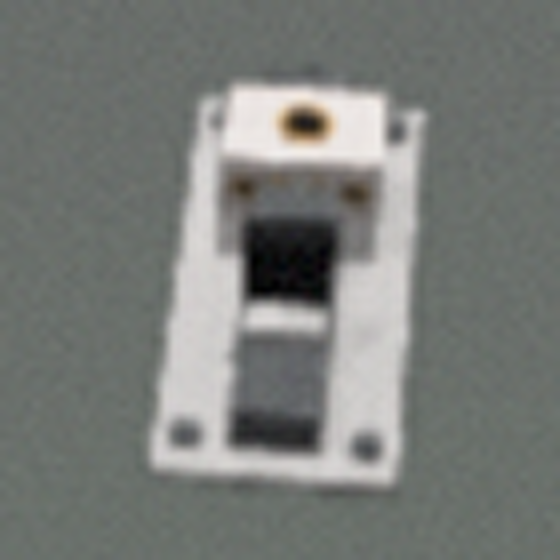

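Run:
```python
from h import *
p=env.read_camera("top"); s=env.read_camera("side")
top=[back(p,(275+u/7-.5,175+v/7-.5),8) for u,v in[(85,131),(621,145),(627,384),(82,370)]]
sd=[back(s,(235+u/8-.5,130+v/8-.5),8) for u,v in[(203,97),(427,112),(398,487),(152,468)]]
for c in (top,sd):
    c=np.array(c)[:,:2]; print(c.round(1).tolist(), "mean",c.mean(0).round(1))
# top order: far-left(+y,+x), (-y,+x), (-y,-x), (+y,-x)
t=np.array(top); q=np.array(sd)
for nm,dv in [("top x+edge",t[0]-t[1]),("top x-edge",t[3]-t[2])]: print(nm,np.linalg.norm(dv).round(1),np.degrees(np.arctan2(-dv[0],dv[1])).round(2))
for nm,dv in [("side e1",q[3]-q[0]),("side e2",q[2]-q[1])]: print(nm,np.linalg.norm(dv).round(1),np.degrees(np.arctan2(-dv[0],dv[1])).round(2))
# block top, handle top
b=[back(p,(275+u/7-.5,175+v/7-.5),60) for u,v in[(398,157),(516,157),(517,330),(400,330)]]; print("block",np.mean(b,0).round(1),np.array(b).round(1).tolist())
print("port",back(p,(275+460/7-.5,175+243/7-.5),60).round(1))
h=back(p,(275+262/7-.5,175+232/7-.5),74);print("handle top",h.round(1))
```

```text
[[573.1, -127.9], [565.3, -327.6], [476.3, -325.0], [483.7, -124.7]] mean [ 524.6 -226.3]
[[563.1, -326.1], [473.0, -322.2], [481.4, -122.1], [569.9, -126.1]] mean [ 521.9 -224.1]
top x+edge 199.9 -2.22
top x-edge 200.4 -2.1
side e1 200.2 -1.95
side e2 200.3 -2.41
block [ 523.1 -255.    60. ] [[554.1, -235.3, 60.0], [553.5, -277.0, 60.0], [492.1, -274.4, 60.0], [492.6, -233.5, 60.0]]
port [ 523.1 -255.8   60. ]
handle top [ 526.1 -184.4   74. ]
```

Run:
```python
from h import *
show(); plan([525,-186,150],[np.pi,0,-.038])
```

```text
t 2.3 pos [ 218.3 -585.7  214.7] rpy [3.141 0.    0.357] F [0.5 0.4 0.1] op 95.0 q [-1.32  0.49  1.56  0.    1.09 -0.11]
n rows 18
([0.791, -0.495, 0.12], [0.0, -0.0, 0.274])
([0.78, -0.512, 0.12], [0.0, -0.0, 0.274])
([0.768, -0.529, 0.12], [0.0, -0.0, 0.274])
([0.756, -0.546, 0.12], [0.0, -0.0, 0.274])
([0.744, -0.563, 0.12], [0.0, -0.0, 0.274])
([0.732, -0.579, 0.12], [0.0, -0.0, 0.274])
([0.719, -0.595, 0.12], [0.0, -0.0, 0.274])
([0.706, -0.61, 0.12], [0.0, -0.0, 0.274])
([0.692, -0.626, 0.12], [0.0, -0.0, 0.274])
([0.678, -0.641, 0.12], [0.0, -0.0, 0.274])
([0.664, -0.655, 0.12], [0.0, -0.0, 0.274])
([0.649, -0.67, 0.12], [0.0, -0.0, 0.274])
([0.635, -0.684, 0.12], [0.0, -0.0, 0.274])
([0.619, -0.698, 0.12], [0.0, -0.0, 0.274])
([0.604, -0.711, 0.12], [0.0, -0.0, 0.274])
([0.588, -0.724, 0.12], [0.0, -0.0, 0.274])
([0.572, -0.737, 0.12], [0.0, -0.0, 0.274])
([0.556, -0.749, 0.12], [0.0, -0.0, 0.274])
```

Emit:
{"op": "drive_tool", "data": {
  "increments": [
    [[0.79,-0.5,0.1],[0,0,0.28]],
    [[0.78,-0.51,0.1],[0,0,0.28]],
    [[0.77,-0.53,0.1],[0,0,0.28]],
    [[0.76,-0.55,0.1],[0,0,0.28]],
    [[0.74,-0.56,0.1],[0,0,0.28]]
  ],
  "jaw": -0.05
}}

```text
t: 2.72
eef_pos: [304.2, -473.5, 199.6]
tcp_rot: [3.141, -0.0, 0.243]
ft_force: [-0.3, 0.6, 0.6]
opening: 0.704
```

Emit:
{"op": "drive_tool", "data": {
  "increments": [
    [[0.73,-0.58,0.1],[0,0,0.28]],
    [[0.72,-0.6,0.1],[0,0,0.28]],
    [[0.71,-0.61,0.1],[0,0,0.28]],
    [[0.69,-0.63,0.1],[0,0,0.28]],
    [[0.68,-0.64,0.1],[0,0,0.28]]
  ]
}}

```text
t: 3.13
eef_pos: [389.9, -362.4, 184.7]
tcp_rot: [3.141, -0.0, 0.132]
ft_force: [0.2, -0.2, 0.3]
opening: 0.478
```

Emit:
{"op": "drive_tool", "data": {
  "increments": [
    [[0.66,-0.66,0.1],[0,0,0.28]],
    [[0.65,-0.67,0.1],[0,0,0.28]],
    [[0.64,-0.68,0.1],[0,0,0.28]],
    [[0.62,-0.7,0.1],[0,0,0.28]],
    [[0.6,-0.71,0.1],[0,0,0.28]]
  ]
}}

```text
t: 3.55
eef_pos: [475.7, -251.7, 169.6]
tcp_rot: [3.141, -0.0, 0.02]
ft_force: [0.9, -0.7, 0.5]
opening: 0.474
```

Run:
```python
from h import *
show(); plan([525,-186,100],[np.pi,0,-.038])
```

```text
t 3.55 pos [ 475.7 -251.7  169.6] rpy [ 3.141 -0.     0.02 ] F [ 0.9 -0.7  0.5] op 45.0 q [-0.61  0.42  1.82 -0.    0.9   0.94]
n rows 4
([0.421, -0.54, 0.58], [0.001, -0.001, 0.18])
([0.414, -0.546, 0.58], [0.001, -0.001, 0.18])
([0.406, -0.552, 0.58], [0.001, -0.001, 0.18])
([0.398, -0.557, 0.58], [0.001, -0.001, 0.18])
```

Emit:
{"op": "drive_tool", "data": {
  "increments": [
    [[0.42,-0.54,0.58],[0,0,0.18]],
    [[0.41,-0.55,0.58],[0,0,0.18]],
    [[0.41,-0.55,0.58],[0,0,0.18]],
    [[0.4,-0.56,0.58],[0,0,0.18]],
    [[0,0,0],[0,0,0]]
  ]
}}

```text
t: 3.97
eef_pos: [524.6, -184.2, 97.3]
tcp_rot: [-3.14, 0.003, -0.035]
ft_force: [0.3, 0.0, -0.5]
opening: 0.477
```

Run:
```python
from h import *
show()
p=snap("wrist","c_w",None,1.5)
print([ (n,[(round(d["score"],2),[round(float(v)) for v in d["point"]]) for d in env.tip_of(n,p)][:2]) for n in ("jaw_grip","block_center","fixture")])
plan([525,-186,53],[np.pi,0,-.038])
```

```text
t 3.97 pos [ 524.6 -184.2   97.3] rpy [-3.14e+00  3.00e-03 -3.50e-02] F [ 0.3  0.  -0.5] op 45.4 q [-0.46  0.54  1.85  0.    0.76  1.15]
[('jaw_grip', [(0.6, [524, -186, 62]), (0.24, [513, 39, 1])]), ('block_center', [(0.73, [521, -256, 49])]), ('fixture', [(0.96, [527, -225, 1])])]
n rows 2
([0.012, -0.028, 0.796], [0.004, -0.005, 0.008])
([0.012, -0.027, 0.796], [0.004, -0.005, 0.008])
```

View pics/c_w.png

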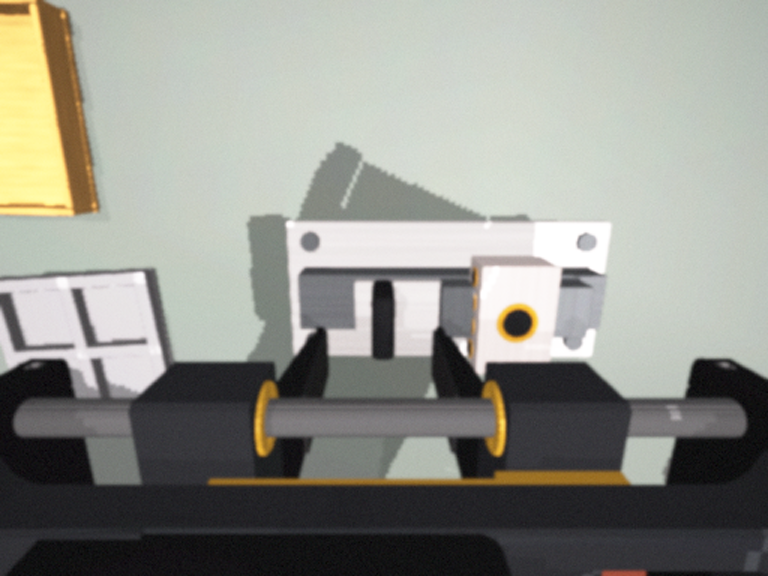

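Emit:
{"op": "drive_tool", "data": {
  "increments": [
    [[0,0.03,0.8],[0,0,0]],
    [[0,0.03,0.7],[0,0,0]],
    [[0,0,0],[0,0,0]]
  ]
}}

```text
t: 4.42
eef_pos: [522.7, -189.3, 53.2]
tcp_rot: [-3.14, 0.003, -0.038]
ft_force: [-0.3, -0.0, -0.3]
opening: 0.478
```

Emit:
{"op": "drive_tool", "data": {
  "increments": [
    [[0,0,0],[0,0,0]],
    [[0,0,0],[0,0,0]],
    [[0,0,0],[0,0,0]],
    [[0,0,0],[0,0,0]],
    [[0,0,0],[0,0,0]]
  ],
  "jaw": -1
}}

```text
t: 4.83
eef_pos: [524.4, -188.8, 55.9]
tcp_rot: [3.141, -0.001, -0.037]
ft_force: [3.4, 22.3, 9.3]
opening: 0.182
```

Emit:
{"op": "drive_tool", "data": {
  "increments": [
    [[0,0,0],[0,0,0]],
    [[0,0,0],[0,0,0]]
  ]
}}

```text
t: 5.0
eef_pos: [524.4, -186.1, 55.9]
tcp_rot: [-3.138, -0.0, -0.038]
ft_force: [4.3, 21.6, 8.3]
opening: 0.125
```

Run:
```python
from h import *
show()
p=snap("side","d_s",(215,110,325,210),6)
```

```text
t 5.0 pos [ 524.4 -186.1   55.9] rpy [-3.138 -0.    -0.038] F [ 4.3 21.6  8.3] op 11.8 q [-0.46  0.61  1.87  0.    0.66  1.14]
```

View pics/d_s.png

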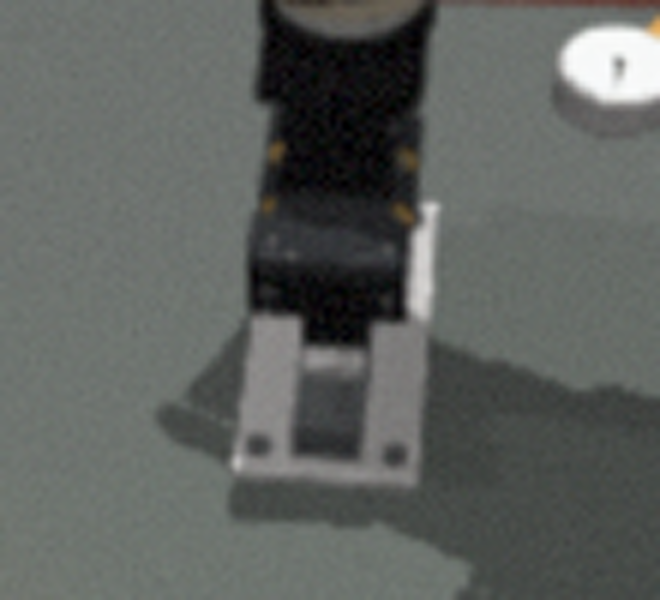

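Emit:
{"op": "drive_tool", "data": {
  "increments": [
    [[0,-0.2,0],[0,0,0]],
    [[0,-0.3,0],[0,0,0]],
    [[0,-0.3,0],[0,0,0]],
    [[0,-0.12,0],[0,0,0]],
    [[0,0,0],[0,0,0]]
  ]
}}

```text
t: 5.47
eef_pos: [525.4, -160.6, 55.9]
tcp_rot: [3.141, -0.001, -0.037]
ft_force: [-0.5, 3.0, 8.4]
opening: 0.122
```

Run:
```python
from h import *
show()
```

```text
t 5.47 pos [ 525.4 -160.6   55.9] rpy [ 3.141e+00 -1.000e-03 -3.700e-02] F [-0.5  3.   8.4] op 11.6 q [-0.42  0.6   1.89  0.    0.65  1.19]
```

Emit:
{"op": "drive_tool", "data": {
  "increments": [
    [[0,0,0],[0,0,0]],
    [[0,0,0],[0,0,0]],
    [[0,0,0],[0,0,0]],
    [[0,0,0],[0,0,0]]
  ],
  "jaw": -0.05
}}

```text
t: 5.8
eef_pos: [525.1, -161.2, 55.0]
tcp_rot: [3.142, 0.0, -0.037]
ft_force: [-0.3, -0.5, -0.4]
opening: 0.344
```

Emit:
{"op": "drive_tool", "data": {
  "increments": [
    [[0,0,-0.5],[0,0,0]],
    [[0,0,-1],[0,0,0]],
    [[0,0,-1],[0,0,0]],
    [[0,0,-1],[0,0,0]],
    [[0,0,-1],[0,0,0]]
  ]
}}

```text
t: 6.22
eef_pos: [524.9, -161.1, 191.4]
tcp_rot: [-3.142, 0.0, -0.037]
ft_force: [0.5, -0.2, 0.9]
opening: 0.473
```

Run:
```python
from h import *
show()
p=snap("wrist","e_w",None,1.5)
p=snap("side","e_s",(215,110,325,210),6)
```

```text
t 6.22 pos [ 524.9 -161.1  191.4] rpy [-3.142  0.    -0.037] F [ 0.5 -0.2  0.9] op 45.0 q [-0.42  0.41  1.77 -0.    0.96  1.19]
```

View pics/e_w.png

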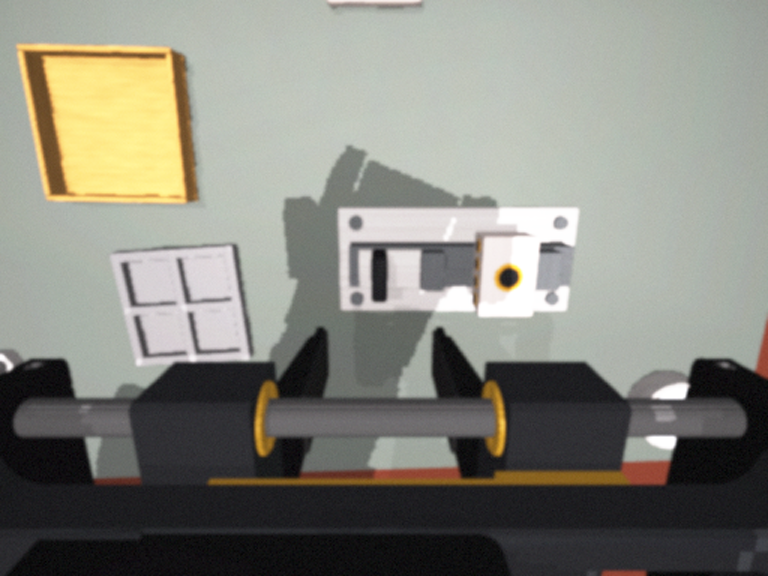

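View pics/e_s.png

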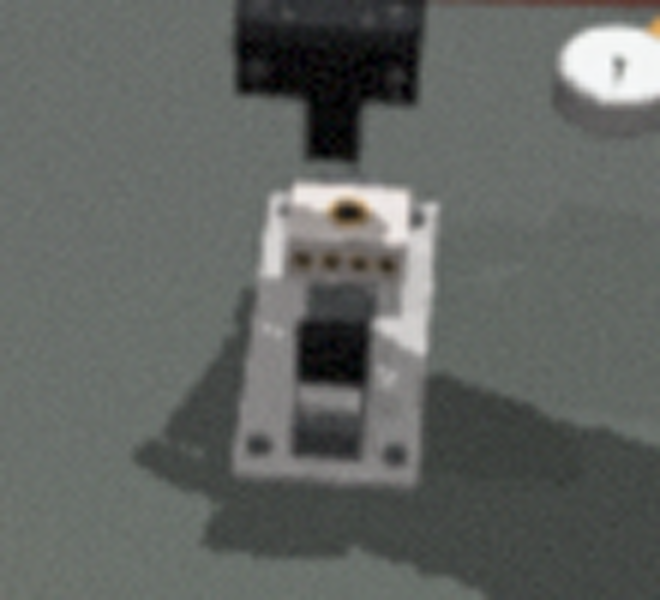

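```bash
cat >> h.py <<'E'
O=np.array([523.5,-226.5,0]); FY=-0.038
def fpose(theta,grasp):
    """tool pose for a grasp point given in fixture frame, tilt theta (rad) about fixture x, tool y along fixture x"""
    rF=R.from_euler("z",FY)
    r=rF*R.from_euler("x",theta)*R.from_euler("xyz",[np.pi,0,np.pi/2])
    g=O+rF.apply(grasp)
    return g+19*r.apply([0,0,1]), r
def plan2(pos,r,cur=None):
    plan(pos,r.as_euler("xyz"),cur)
E
python3 - <<'E'
from h import *
th=np.radians(-35)
p,r=fpose(th,[0,-30,45]); print(p.round(1),r.as_euler("xyz").round(3), r.as_matrix().round(2).tolist())
pre=p-120*r.apply([0,0,1]); print(pre)
plan2(pre+[0,0,30],r)
E
```

```text
[ 521.9 -267.4   29.4] [3.142 0.611 1.533] [[0.03, 1.0, -0.02], [0.82, -0.04, -0.57], [-0.57, 0.0, -0.82]]
[ 524.56113094 -198.58894384  127.73435647]
n rows 19
([-0.002, 0.064, 0.064], [-0.31, -0.317, -0.999])
([-0.005, 0.062, 0.066], [-0.31, -0.317, -0.999])
([-0.008, 0.06, 0.068], [-0.31, -0.317, -0.999])
([-0.011, 0.058, 0.069], [-0.31, -0.317, -0.999])
([-0.014, 0.055, 0.071], [-0.31, -0.317, -0.999])
([-0.017, 0.052, 0.073], [-0.31, -0.317, -0.999])
([-0.019, 0.049, 0.075], [-0.31, -0.317, -0.999])
([-0.021, 0.045, 0.076], [-0.31, -0.317, -0.999])
([-0.022, 0.042, 0.078], [-0.31, -0.317, -0.999])
([-0.023, 0.038, 0.079], [-0.31, -0.317, -0.999])
([-0.024, 0.034, 0.081], [-0.31, -0.317, -0.999])
([-0.025, 0.03, 0.082], [-0.31, -0.317, -0.999])
([-0.025, 0.026, 0.084], [-0.31, -0.317, -0.999])
([-0.025, 0.022, 0.085], [-0.31, -0.317, -0.999])
([-0.024, 0.018, 0.086], [-0.31, -0.317, -0.999])
([-0.023, 0.014, 0.087], [-0.31, -0.317, -0.999])
([-0.022, 0.01, 0.088], [-0.31, -0.317, -0.999])
([-0.02, 0.006, 0.089], [-0.31, -0.317, -0.999])
([-0.018, 0.002, 0.089], [-0.31, -0.317, -0.999])
```

Emit:
{"op": "drive_tool", "data": {
  "increments": [
    [[0,0.06,0.06],[-0.31,-0.32,-1]],
    [[0,0.06,0.07],[-0.31,-0.32,-1]],
    [[-0.01,0.06,0.07],[-0.31,-0.32,-1]],
    [[-0.01,0.06,0.07],[-0.31,-0.32,-1]],
    [[-0.01,0.06,0.07],[-0.31,-0.32,-1]]
  ],
  "jaw": 1
}}

```text
t: 6.73
eef_pos: [524.7, -170.9, 179.5]
tcp_rot: [3.045, 0.151, 0.361]
ft_force: [-1.1, -0.4, -0.7]
opening: 0.765
```

Emit:
{"op": "drive_tool", "data": {
  "increments": [
    [[-0.02,0.05,0.07],[-0.31,-0.32,-1]],
    [[-0.02,0.05,0.07],[-0.31,-0.32,-1]],
    [[-0.02,0.05,0.08],[-0.31,-0.32,-1]],
    [[-0.02,0.04,0.08],[-0.31,-0.32,-1]],
    [[-0.02,0.04,0.08],[-0.31,-0.32,-1]]
  ]
}}

```text
t: 7.15
eef_pos: [524.2, -180.5, 169.8]
tcp_rot: [3.014, 0.325, 0.755]
ft_force: [0.0, -1.0, -0.1]
opening: 0.999
```

Emit:
{"op": "drive_tool", "data": {
  "increments": [
    [[-0.02,0.03,0.08],[-0.31,-0.32,-1]],
    [[-0.02,0.03,0.08],[-0.31,-0.32,-1]],
    [[-0.02,0.03,0.08],[-0.31,-0.32,-1]],
    [[-0.02,0.02,0.08],[-0.31,-0.32,-1]],
    [[-0.02,0.02,0.09],[-0.31,-0.32,-1]]
  ]
}}

```text
t: 7.57
eef_pos: [524.0, -189.5, 160.1]
tcp_rot: [3.059, 0.497, 1.174]
ft_force: [0.3, 0.2, 0.2]
opening: 1.002
```

Run:
```python
from h import *
show()
p,r=fpose(np.radians(-35),[0,-30,45])
pre=p-120*r.apply([0,0,1])
plan2(pre,r)
```

```text
t 7.57 pos [ 524.  -189.5  160.1] rpy [3.059 0.497 1.174] F [0.3 0.2 0.2] op 95.1 q [-0.23  0.5   1.82 -0.65  0.93  0.57]
n rows 4
([0.069, 0.011, 0.272], [-0.333, -0.312, -0.966])
([0.075, 0.01, 0.27], [-0.333, -0.312, -0.966])
([0.081, 0.008, 0.268], [-0.333, -0.312, -0.966])
([0.087, 0.008, 0.267], [-0.333, -0.312, -0.966])
```

Emit:
{"op": "drive_tool", "data": {
  "increments": [
    [[0.07,0.01,0.27],[-0.33,-0.31,-0.97]],
    [[0.08,0.01,0.27],[-0.33,-0.31,-0.97]],
    [[0.08,0.01,0.27],[-0.33,-0.31,-0.97]],
    [[0.08,0.01,0.27],[-0.33,-0.31,-0.97]],
    [[0,0,0],[0,0,0]]
  ]
}}

```text
t: 7.98
eef_pos: [523.4, -198.2, 126.2]
tcp_rot: [-3.136, 0.609, 1.536]
ft_force: [0.7, 0.4, 0.3]
opening: 0.999
```

Run:
```python
from h import *
show()
p,r=fpose(np.radians(-35),[0,-30,45])
plan2(p,r)
w=snap("wrist","f_w",None,1.5)
print([(d["score"],d["point"]) for d in env.tip_of("block_center",w)])
```

```text
t 7.98 pos [ 523.4 -198.2  126.2] rpy [-3.136  0.609  1.536] F [0.7 0.4 0.3] op 94.9 q [-0.2   0.55  1.92 -0.91  0.8   0.53]
n rows 5
([-0.009, 0.011, 0.793], [-0.009, -0.004, 0.007])
([-0.009, 0.01, 0.793], [-0.009, -0.004, 0.007])
([-0.008, 0.01, 0.793], [-0.009, -0.004, 0.007])
([-0.008, 0.009, 0.793], [-0.009, -0.004, 0.007])
([-0.008, 0.009, 0.793], [-0.009, -0.004, 0.007])
[(0.89, [518.6, -256.1, 45.5])]
```

View pics/f_w.png

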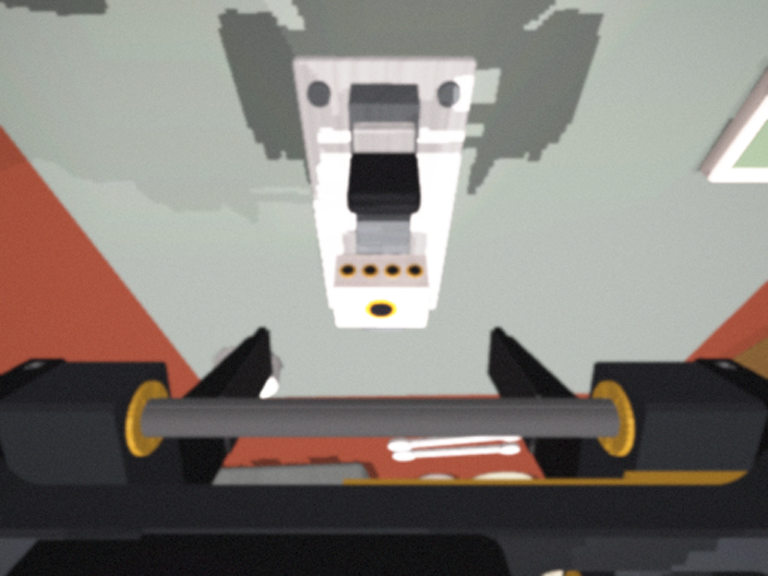

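Emit:
{"op": "drive_tool", "data": {
  "increments": [
    [[-0.01,0.01,0.8],[0,0,0]],
    [[-0.01,0.01,0.8],[0,0,0]],
    [[-0.01,0.01,0.8],[0,0,0]]
  ]
}}

```text
t: 8.33
eef_pos: [524.7, -241.2, 70.2]
tcp_rot: [3.137, 0.609, 1.524]
ft_force: [1.0, -0.1, -0.1]
opening: 0.999
```

Run:
```python
from h import *
show()
p,r=fpose(np.radians(-35),[0,-30,45])
plan2(p,r)
```

```text
t 8.33 pos [ 524.7 -241.2   70.2] rpy [3.137 0.609 1.524] F [ 1.  -0.1 -0.1] op 94.9 q [-0.28  0.65  1.94 -1.06  0.69  0.65]
n rows 2
([0.03, -0.03, 0.807], [-0.001, -0.011, -0.045])
([0.031, -0.03, 0.807], [-0.001, -0.011, -0.045])
```

Run:
```python
from h import *
p,r=fpose(np.radians(-25),[0,-30,45]); print(p)
plan2(p-40*r.apply([0,0,1]),r)
```

```text
[ 522.05521738 -264.5022928    27.78015205]
n rows 3
([-0.02, -0.02, 0.097], [0.002, 0.72, -0.03])
([-0.025, -0.02, 0.096], [0.002, 0.72, -0.03])
([-0.031, -0.02, 0.094], [0.002, 0.72, -0.03])
```

Emit:
{"op": "drive_tool", "data": {
  "increments": [
    [[-0.02,-0.02,0.1],[0,0.72,-0.03]],
    [[-0.02,-0.02,0.1],[0,0.72,-0.03]],
    [[-0.03,-0.02,0.1],[0,0.72,-0.03]],
    [[0,0,0],[0,0,0]]
  ]
}}

```text
t: 8.67
eef_pos: [522.5, -248.8, 64.3]
tcp_rot: [3.141, 0.434, 1.531]
ft_force: [-0.4, -0.9, 0.3]
opening: 1.001
```

Run:
```python
from h import *
show()
p,r=fpose(np.radians(-25),[0,-30,45]); print(p)
plan2(p,r)
```

```text
t 8.67 pos [ 522.5 -248.8   64.3] rpy [3.141 0.434 1.531] F [-0.4 -0.9  0.3] op 95.1 q [-0.37  0.62  1.92 -0.78  0.6   0.32]
[ 522.05521738 -264.5022928    27.78015205]
n rows 2
([0.019, 0.002, 0.663], [-0.003, -0.012, -0.011])
([0.019, 0.002, 0.663], [-0.003, -0.012, -0.011])
```

Emit:
{"op": "drive_tool", "data": {
  "increments": [
    [[0.02,0,0.66],[0,0,0]],
    [[0.02,0,0.66],[0,0,0]],
    [[0,0,0],[0,0,0]]
  ]
}}

```text
t: 8.92
eef_pos: [520.5, -263.3, 25.1]
tcp_rot: [-3.137, 0.437, 1.535]
ft_force: [-0.9, 0.6, 0.0]
opening: 0.998
```

Emit:
{"op": "drive_tool", "data": {
  "increments": [
    [[0,0,0],[0,0,0]],
    [[0,0,0],[0,0,0]],
    [[0,0,0],[0,0,0]],
    [[0,0,0],[0,0,0]],
    [[0,0,0],[0,0,0]]
  ],
  "jaw": -1
}}

```text
t: 9.33
eef_pos: [521.7, -262.5, 27.8]
tcp_rot: [-3.14, 0.437, 1.536]
ft_force: [-0.1, 0.2, -0.6]
opening: 0.706
```

Emit:
{"op": "drive_tool", "data": {
  "increments": [
    [[0,0,0],[0,0,0]],
    [[0,0,0],[0,0,0]],
    [[0,0,0],[0,0,0]]
  ]
}}

```text
t: 9.58
eef_pos: [521.5, -262.6, 27.6]
tcp_rot: [-3.139, 0.437, 1.536]
ft_force: [-0.0, 3.7, 5.4]
opening: 0.629
```

Run:
```python
from h import *
show()
w=snap("wrist","g_w",None,1.5)
```

```text
t 9.58 pos [ 521.5 -262.6   27.6] rpy [-3.139  0.437  1.536] F [-0.   3.7  5.4] op 59.8 q [-0.39  0.69  1.93 -0.88  0.54  0.41]
```

View pics/g_w.png

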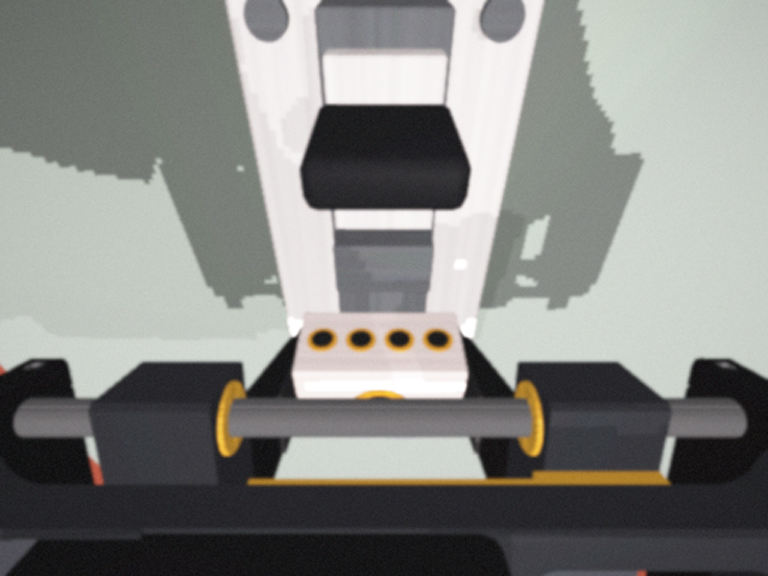

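```bash
cat >> h.py <<'E'
T0=np.array([521.6,-262.6,27.7]); R0=R.from_euler("xyz",[-3.139,.437,1.536])
def blk(ang,c1,c0=(0,-30,45)):
    """tool pose holding the block turned by ang about fixture x with centre at fixture c1"""
    rF=R.from_euler("z",FY); D=R.from_euler("x",ang)
    t=rF.inv().apply(T0-O)-np.array(c0)
    return O+rF.apply(D.apply(t)+np.array(c1)), rF*D*rF.inv()*R0
E
python3 - <<'E'
from h import *
for a,c in ((0,(0,-30,130)),(np.pi/2,(0,-34,130)),(np.pi/2,(0,-34,50.5))):
    p,r=blk(a,c); print(p.round(1),r.as_euler("xyz").round(3))
p,r=blk(np.pi/2,(0,-34,130))
a=blk(0,(0,-30,130)); plan2(p,r,cur=(a[0],a[1].as_euler("xyz")))
E
```

```text
[ 521.6 -262.6  112.7] [-3.139  0.437  1.536]
[ 522.3 -243.2  123.9] [ 3.137 -1.134  1.54 ]
[ 522.3 -243.2   44.4] [ 3.137 -1.134  1.54 ]
n rows 20
([0.021, 0.0, -0.031], [-0.003, 0.982, -0.001])
([0.024, 0.0, -0.029], [-0.003, 0.982, -0.001])
([0.026, 0.0, -0.027], [-0.003, 0.982, -0.001])
([0.028, 0.0, -0.025], [-0.003, 0.982, -0.001])
([0.03, 0.0, -0.022], [-0.003, 0.982, -0.001])
([0.032, 0.0, -0.02], [-0.003, 0.982, -0.001])
([0.033, 0.0, -0.017], [-0.003, 0.982, -0.001])
([0.034, 0.0, -0.015], [-0.003, 0.982, -0.001])
([0.035, 0.0, -0.012], [-0.003, 0.982, -0.001])
([0.036, 0.0, -0.009], [-0.003, 0.982, -0.001])
([0.037, 0.0, -0.006], [-0.003, 0.982, -0.001])
([0.037, 0.0, -0.004], [-0.003, 0.982, -0.001])
([0.037, 0.0, -0.001], [-0.003, 0.982, -0.001])
([0.037, 0.0, 0.002], [-0.003, 0.982, -0.001])
([0.037, 0.0, 0.005], [-0.003, 0.982, -0.001])
([0.036, 0.0, 0.008], [-0.003, 0.982, -0.001])
([0.036, 0.0, 0.011], [-0.003, 0.982, -0.001])
([0.035, 0.0, 0.014], [-0.003, 0.982, -0.001])
([0.034, 0.0, 0.016], [-0.003, 0.982, -0.001])
([0.032, 0.0, 0.019], [-0.003, 0.982, -0.001])
```

Emit:
{"op": "drive_tool", "data": {
  "increments": [
    [[-0.08,0,-0.18],[0,0,0]],
    [[-0.3,0,-0.64],[0,0,0]],
    [[-0.4,0,-0.86],[0,0,0]],
    [[-0.4,0,-0.86],[0,0,0]]
  ]
}}

```text
t: 9.97
eef_pos: [521.0, -262.2, 111.6]
tcp_rot: [-3.137, 0.435, 1.538]
ft_force: [0.9, -0.7, -2.2]
opening: 0.627
```

Run:
```python
from h import *
show()
w=snap("side","h_s",(215,90,345,190),6)
p,r=blk(np.pi/2,(0,-34,130)); plan2(p,r)
```

```text
t 9.97 pos [ 521.  -262.2  111.6] rpy [-3.137  0.435  1.538] F [ 0.9 -0.7 -2.2] op 59.6 q [-0.39  0.55  1.88 -0.69  0.68  0.18]
n rows 20
([0.025, -0.002, -0.024], [-0.0, 0.982, 0.0])
([0.027, -0.002, -0.022], [-0.0, 0.982, 0.0])
([0.029, -0.002, -0.02], [-0.0, 0.982, 0.0])
([0.03, -0.002, -0.017], [-0.0, 0.982, 0.0])
([0.031, -0.002, -0.015], [-0.0, 0.982, 0.0])
([0.033, -0.002, -0.013], [-0.0, 0.982, 0.0])
([0.033, -0.002, -0.01], [-0.0, 0.982, 0.0])
([0.034, -0.002, -0.007], [-0.0, 0.982, 0.0])
([0.035, -0.002, -0.005], [-0.0, 0.982, 0.0])
([0.035, -0.002, -0.002], [-0.0, 0.982, 0.0])
([0.035, -0.002, 0.001], [-0.0, 0.982, 0.0])
([0.035, -0.002, 0.004], [-0.0, 0.982, 0.0])
([0.034, -0.002, 0.006], [-0.0, 0.982, 0.0])
([0.034, -0.002, 0.009], [-0.0, 0.982, 0.0])
([0.033, -0.002, 0.012], [-0.0, 0.982, 0.0])
([0.032, -0.002, 0.014], [-0.0, 0.982, 0.0])
([0.031, -0.002, 0.017], [-0.0, 0.982, 0.0])
([0.029, -0.002, 0.019], [-0.0, 0.982, 0.0])
([0.028, -0.002, 0.021], [-0.0, 0.982, 0.0])
([0.026, -0.002, 0.023], [-0.0, 0.982, 0.0])
```

View pics/h_s.png

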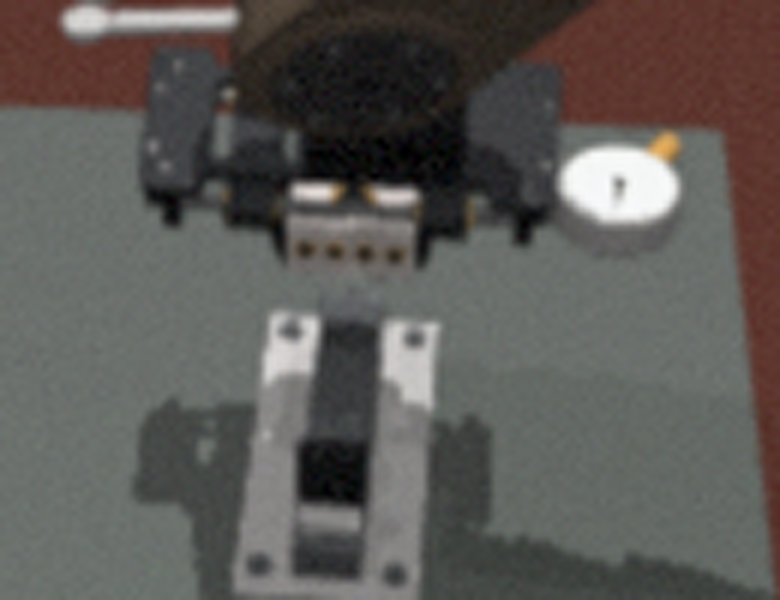

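Emit:
{"op": "drive_tool", "data": {
  "increments": [
    [[0.03,0,-0.02],[0,0.98,0]],
    [[0.03,0,-0.02],[0,0.98,0]],
    [[0.03,0,-0.02],[0,0.98,0]],
    [[0.03,0,-0.02],[0,0.98,0]],
    [[0.03,0,-0.02],[0,0.98,0]]
  ]
}}

```text
t: 10.43
eef_pos: [522.0, -257.2, 113.3]
tcp_rot: [-3.141, 0.04, 1.536]
ft_force: [-0.4, -0.4, -1.3]
opening: 0.629
```

Emit:
{"op": "drive_tool", "data": {
  "increments": [
    [[0.03,0,-0.01],[0,0.98,0]],
    [[0.03,0,-0.01],[0,0.98,0]],
    [[0.03,0,-0.01],[0,0.98,0]],
    [[0.04,0,0],[0,0.98,0]],
    [[0.03,0,0],[0,0.98,0]]
  ]
}}

```text
t: 10.85
eef_pos: [522.0, -252.8, 114.7]
tcp_rot: [-3.14, -0.351, 1.535]
ft_force: [0.3, -0.3, -1.9]
opening: 0.628
```

Run:
```python
from h import *
show()
p,r=blk(np.pi/2,(0,-34,130)); plan2(p,r)
```

```text
t 10.85 pos [ 522.  -252.8  114.7] rpy [-3.14  -0.351  1.535] F [ 0.3 -0.3 -1.9] op 59.7 q [-0.69  0.62  1.67  0.31  1.09 -0.84]
n rows 10
([0.041, -0.0, -0.018], [-0.003, 0.978, -0.002])
([0.042, -0.0, -0.014], [-0.003, 0.978, -0.002])
([0.043, -0.0, -0.011], [-0.003, 0.978, -0.002])
([0.044, -0.0, -0.008], [-0.003, 0.978, -0.002])
([0.044, -0.0, -0.004], [-0.003, 0.978, -0.002])
([0.044, -0.0, -0.001], [-0.003, 0.978, -0.002])
([0.044, -0.0, 0.003], [-0.003, 0.978, -0.002])
([0.044, -0.0, 0.006], [-0.003, 0.978, -0.002])
([0.043, -0.0, 0.01], [-0.003, 0.978, -0.002])
([0.043, -0.0, 0.013], [-0.003, 0.978, -0.002])
```

Emit:
{"op": "drive_tool", "data": {
  "increments": [
    [[0.04,0,-0.02],[0,0.98,0]],
    [[0.04,0,-0.01],[0,0.98,0]],
    [[0.04,0,-0.01],[0,0.98,0]],
    [[0.04,0,-0.01],[0,0.98,0]],
    [[0.05,0,0],[0,0.98,0]]
  ]
}}

```text
t: 11.27
eef_pos: [522.1, -248.3, 118.9]
tcp_rot: [-3.14, -0.743, 1.534]
ft_force: [-0.2, 0.7, -1.2]
opening: 0.628
```

Emit:
{"op": "drive_tool", "data": {
  "increments": [
    [[0.05,0,0],[0,0.98,0]],
    [[0.04,0,0],[0,0.98,0]],
    [[0.04,0,0.01],[0,0.98,0]],
    [[0.04,0,0.01],[0,0.98,0]],
    [[0.04,0,0.01],[0,0.97,0]]
  ]
}}

```text
t: 11.68
eef_pos: [522.3, -243.7, 123.0]
tcp_rot: [-3.137, -1.134, 1.531]
ft_force: [0.3, -0.1, -2.1]
opening: 0.628
```

Emit:
{"op": "drive_tool", "data": {
  "increments": [
    [[0,0,0],[0,0,0]]
  ]
}}

```text
t: 11.77
eef_pos: [521.7, -243.7, 121.1]
tcp_rot: [-3.13, -1.136, 1.524]
ft_force: [0.8, 0.1, -1.9]
opening: 0.635
```

Run:
```python
from h import *
show()
p,r=blk(np.pi/2,(0,-34,130)); plan2(p,r)
p,r=blk(np.pi/2,(0,-34,60)); plan2(p,r)
w=snap("side","i_s",(195,60,345,190),5)
w=snap("wrist","i_w",None,1.5)
```

```text
t 11.77 pos [ 521.7 -243.7  121.1] rpy [-3.13  -1.136  1.524] F [ 0.8  0.1 -1.9] op 60.3 q [-0.86  0.89  1.5   0.68  1.72 -1.07]
n rows 1
([0.091, 0.021, -0.023], [-0.024, -0.028, -0.084])
n rows 3
([-0.675, 0.011, 0.32], [-0.008, -0.009, -0.028])
([-0.675, 0.009, 0.321], [-0.008, -0.009, -0.028])
([-0.675, 0.007, 0.321], [-0.008, -0.009, -0.028])
```

View pics/i_s.png

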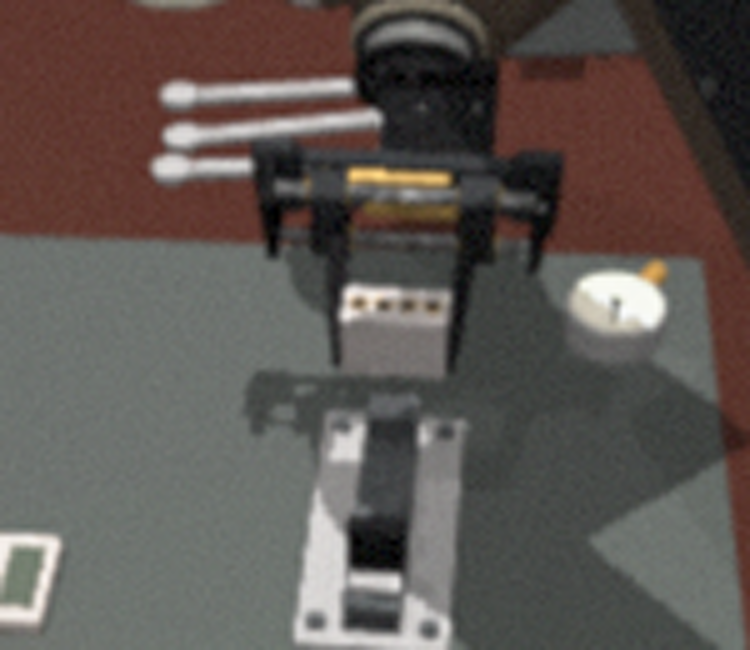

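View pics/i_w.png

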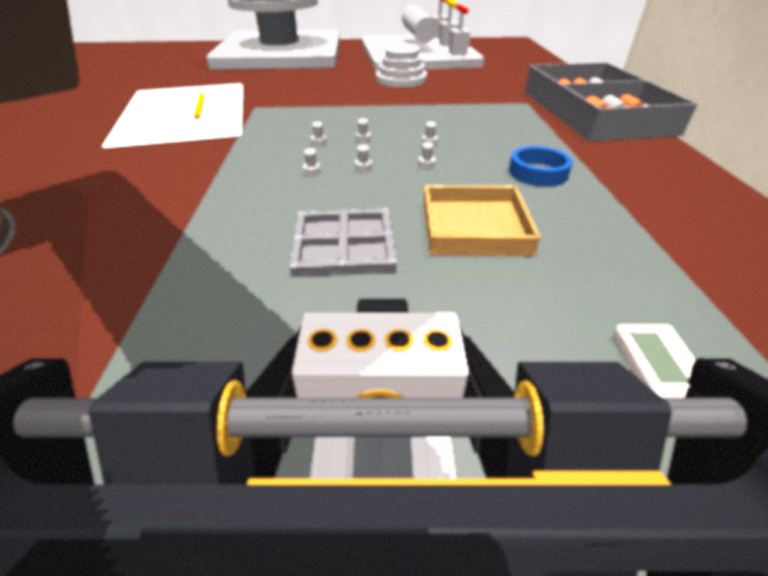

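Run:
```python
from h import *
p,r=blk(np.pi/2,(0,-31,60)); plan2(p,r); print(p)
```

```text
n rows 3
([-0.671, 0.004, 0.358], [-0.009, 0.021, -0.02])
([-0.672, 0.003, 0.357], [-0.009, 0.021, -0.02])
([-0.672, 0.002, 0.356], [-0.009, 0.021, -0.02])
[ 522.45274736 -240.17008259   53.85387844]
```

Emit:
{"op": "drive_tool", "data": {
  "increments": [
    [[-0.67,0,0.36],[0,0,0]],
    [[-0.67,0,0.36],[0,0,0]],
    [[-0.67,0,0.36],[0,0,0]],
    [[0,0,0],[0,0,0]]
  ]
}}

```text
t: 12.2
eef_pos: [521.6, -238.6, 52.1]
tcp_rot: [-3.129, -1.13, 1.525]
ft_force: [-1.0, 0.4, -1.6]
opening: 0.629
```

Run:
```python
from h import *
show()
for i in range(3):
  w=env.read_camera("side"); show()
p,r=blk(np.pi/2,(0,-31,50)); plan2(p,r); print(p)
w=snap("side","j_s",(195,60,345,190),5)
```

```text
t 12.2 pos [ 521.6 -238.6   52.1] rpy [-3.129 -1.13   1.525] F [-1.   0.4 -1.6] op 59.8 q [-0.85  0.98  1.51  0.67  1.63 -1.14]
t 12.25 pos [ 522.1 -239.    54.1] rpy [-3.132 -1.13   1.527] F [ 0.1 -0.  -1.9] op 59.8 q [-0.85  0.98  1.51  0.67  1.63 -1.14]
t 12.3 pos [ 522.4 -239.5   55.3] rpy [-3.136 -1.129  1.531] F [-0.2  0.2 -1.8] op 59.8 q [-0.85  0.98  1.51  0.67  1.63 -1.14]
t 12.35 pos [ 522.6 -239.8   56. ] rpy [-3.138 -1.129  1.533] F [-0.1  0.6 -1.3] op 59.5 q [-0.85  0.98  1.51  0.67  1.63 -1.14]
n rows 1
([-0.37, -0.005, 0.163], [-0.025, 0.066, -0.037])
[ 522.45274736 -240.17008259   43.85387844]
```

View pics/j_s.png

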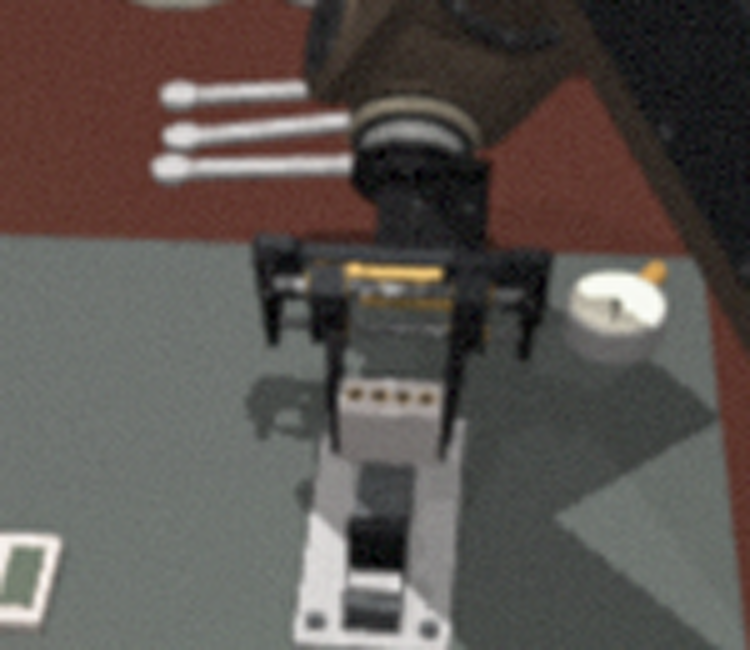

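Emit:
{"op": "drive_tool", "data": {
  "increments": [
    [[-0.15,0,0.07],[0,0,0]],
    [[-0.15,0,0.07],[0,0,0]],
    [[0,0,0],[0,0,0]],
    [[0,0,0],[0,0,0]]
  ]
}}

```text
t: 12.73
eef_pos: [522.1, -239.7, 44.7]
tcp_rot: [-3.135, -1.13, 1.529]
ft_force: [0.2, 0.2, -1.4]
opening: 0.628
```

Run:
```python
from h import *
show()
```

```text
t 12.73 pos [ 522.1 -239.7   44.7] rpy [-3.135 -1.13   1.529] F [ 0.2  0.2 -1.4] op 59.6 q [-0.85  1.    1.5   0.67  1.62 -1.15]
```

Emit:
{"op": "drive_tool", "data": {
  "increments": [
    [[-0.05,0,0.023],[0,0,0]],
    [[0,0,0],[0,0,0]],
    [[0,0,0],[0,0,0]]
  ]
}}

```text
t: 12.98
eef_pos: [522.3, -239.8, 43.4]
tcp_rot: [-3.136, -1.131, 1.53]
ft_force: [0.4, -0.7, 2.1]
opening: 0.629
```

Emit:
{"op": "drive_tool", "data": {
  "increments": [
    [[-0.03,0,0.014],[0,0,0]],
    [[0,0,0],[0,0,0]],
    [[0,0,0],[0,0,0]]
  ]
}}

```text
t: 13.23
eef_pos: [522.3, -239.9, 43.3]
tcp_rot: [-3.138, -1.132, 1.532]
ft_force: [-1.4, -2.3, 8.6]
opening: 0.631
```

Emit:
{"op": "drive_tool", "data": {
  "increments": [
    [[0,0,0],[0,0,0]],
    [[0,0,0],[0,0,0]],
    [[0,0,0],[0,0,0]],
    [[0,0,0],[0,0,0]],
    [[0,0,0],[0,0,0]]
  ],
  "jaw": 0.7
}}

```text
t: 13.65
eef_pos: [522.2, -239.6, 41.9]
tcp_rot: [-3.135, -1.131, 1.529]
ft_force: [0.4, -0.4, 0.3]
opening: 0.842
```

Run:
```python
from h import *
show()
w=snap("side","k_s",(195,60,345,190),5)
w=snap("wrist","k_w",None,1.5)
```

```text
t 13.65 pos [ 522.2 -239.6   41.9] rpy [-3.135 -1.131  1.529] F [ 0.4 -0.4  0.3] op 80.0 q [-0.85  1.    1.5   0.67  1.62 -1.15]
```

View pics/k_s.png

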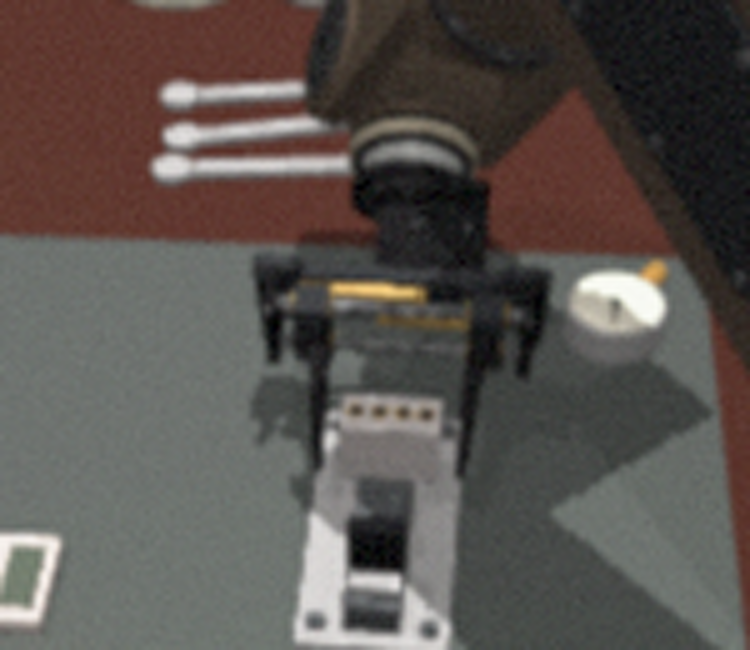

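View pics/k_w.png

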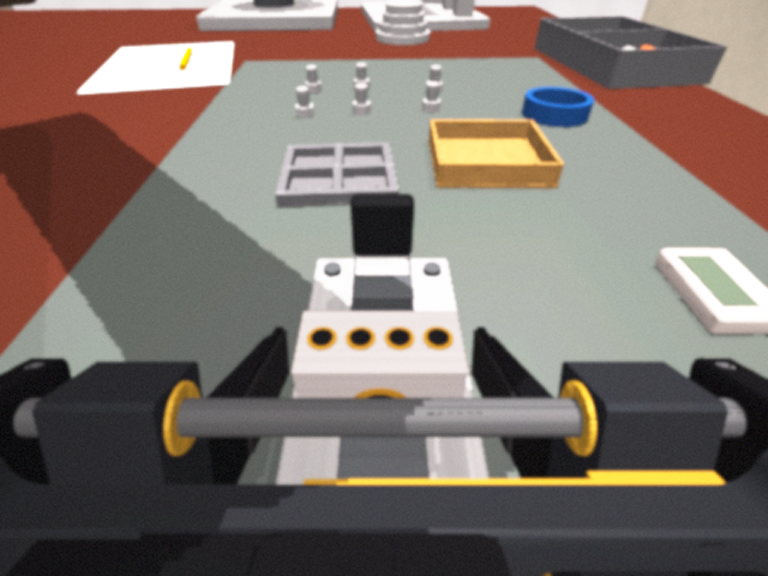

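Emit:
{"op": "drive_tool", "data": {
  "increments": [
    [[0,0,-0.4],[0,0,0]],
    [[0,0,-0.9],[0,0,0]],
    [[0,0,-0.9],[0,0,0]],
    [[0,0,-0.9],[0,0,0]],
    [[0.6,0,-0.7],[0,0,0]]
  ]
}}

```text
t: 14.17
eef_pos: [518.0, -337.9, 106.0]
tcp_rot: [-3.131, -1.131, 1.524]
ft_force: [-0.3, -0.4, -0.7]
opening: 0.85
```

Run:
```python
from h import *
show()
r=R.from_euler("xyz",[np.pi,0,-.038])
s=st(); plan([524,-250,220],[np.pi,0,-.038])
```

```text
t 14.17 pos [ 518.  -337.9  106. ] rpy [-3.131 -1.131  1.524] F [-0.3 -0.4 -0.7] op 80.7 q [-0.94  0.98  1.3   0.62  1.84 -1.06]
n rows 18
([0.261, 0.004, 0.058], [-0.613, -0.608, 0.961])
([0.262, -0.019, 0.045], [-0.613, -0.608, 0.961])
([0.262, -0.041, 0.03], [-0.613, -0.608, 0.961])
([0.259, -0.062, 0.015], [-0.613, -0.608, 0.961])
([0.254, -0.082, -0.001], [-0.613, -0.608, 0.961])
([0.247, -0.101, -0.017], [-0.613, -0.608, 0.961])
([0.237, -0.118, -0.035], [-0.613, -0.608, 0.961])
([0.225, -0.134, -0.052], [-0.613, -0.608, 0.961])
([0.211, -0.147, -0.07], [-0.613, -0.608, 0.961])
([0.196, -0.159, -0.087], [-0.613, -0.608, 0.961])
([0.178, -0.169, -0.104], [-0.613, -0.608, 0.961])
([0.16, -0.176, -0.121], [-0.613, -0.608, 0.961])
([0.14, -0.182, -0.137], [-0.613, -0.608, 0.961])
([0.118, -0.184, -0.152], [-0.613, -0.608, 0.961])
([0.097, -0.185, -0.167], [-0.613, -0.608, 0.961])
([0.074, -0.183, -0.18], [-0.613, -0.608, 0.961])
([0.051, -0.179, -0.192], [-0.613, -0.608, 0.961])
([0.028, -0.172, -0.202], [-0.613, -0.608, 0.961])
```

Emit:
{"op": "drive_tool", "data": {
  "increments": [
    [[0.8,0,0],[0,0,0]],
    [[0.8,0,0],[-0.61,-0.61,0.96]],
    [[0.8,0,0],[-0.61,-0.61,0.96]],
    [[0.5,0,0],[-0.61,-0.61,0.96]],
    [[0.25,-0.1,0],[-0.61,-0.61,0.96]]
  ],
  "jaw": -0.05
}}

```text
t: 14.58
eef_pos: [524.2, -291.9, 193.1]
tcp_rot: [-2.884, -0.885, 1.002]
ft_force: [1.4, -0.3, 0.2]
opening: 0.562
```

Emit:
{"op": "drive_tool", "data": {
  "increments": [
    [[0.25,-0.1,0],[-0.61,-0.61,0.96]],
    [[0.25,-0.1,0],[-0.61,-0.61,0.96]],
    [[0.2,-0.1,0],[-0.61,-0.61,0.96]],
    [[0.2,-0.1,0],[-0.61,-0.61,0.96]],
    [[0.2,-0.2,0],[-0.61,-0.61,0.96]]
  ]
}}

```text
t: 15.0
eef_pos: [525.0, -265.4, 218.2]
tcp_rot: [-2.861, -0.544, 0.597]
ft_force: [0.1, -0.7, 0.4]
opening: 0.476
```

Run:
```python
from h import *
show()
plan([526,-161,150],[np.pi,0,-.038])
```

```text
t 15.0 pos [ 525.  -265.4  218.2] rpy [-2.861 -0.544  0.597] F [ 0.1 -0.7  0.4] op 45.2 q [-0.83  0.51  1.65  0.59  1.28 -0.2 ]
n rows 9
([0.058, -0.214, 0.405], [-0.607, -0.606, 0.961])
([0.06, -0.238, 0.391], [-0.607, -0.606, 0.961])
([0.06, -0.261, 0.376], [-0.607, -0.606, 0.961])
([0.057, -0.284, 0.36], [-0.607, -0.606, 0.961])
([0.051, -0.305, 0.343], [-0.607, -0.606, 0.961])
([0.043, -0.325, 0.326], [-0.607, -0.606, 0.961])
([0.033, -0.343, 0.308], [-0.607, -0.606, 0.961])
([0.02, -0.36, 0.289], [-0.607, -0.606, 0.961])
([0.006, -0.374, 0.271], [-0.607, -0.606, 0.961])
```

Emit:
{"op": "drive_tool", "data": {
  "increments": [
    [[0.06,-0.21,0.4],[-0.61,-0.61,0.96]],
    [[0.06,-0.24,0.39],[-0.61,-0.61,0.96]],
    [[0.06,-0.26,0.38],[-0.61,-0.61,0.96]],
    [[0.06,-0.28,0.36],[-0.61,-0.61,0.96]],
    [[0.05,-0.3,0.34],[-0.61,-0.61,0.96]]
  ]
}}

```text
t: 15.42
eef_pos: [525.6, -207.0, 180.4]
tcp_rot: [-2.979, -0.219, 0.254]
ft_force: [0.2, -0.9, 0.2]
opening: 0.476
```

Emit:
{"op": "drive_tool", "data": {
  "increments": [
    [[0.04,-0.33,0.33],[-0.61,-0.61,0.96]],
    [[0.03,-0.34,0.31],[-0.61,-0.61,0.96]],
    [[0.02,-0.36,0.29],[-0.61,-0.61,0.96]],
    [[0.01,-0.37,0.27],[-0.61,-0.61,0.96]],
    [[0,0,0],[0,0,0]]
  ]
}}

```text
t: 15.83
eef_pos: [526.1, -158.8, 149.0]
tcp_rot: [3.141, 0.002, -0.035]
ft_force: [-0.0, 0.2, -0.0]
opening: 0.474
```

Run:
```python
from h import *
w=snap("wrist","l_w",None,1.5)
w=snap("top","l_t",(235,155,385,265),5)
show()
plan([526,-161,53],[np.pi,0,-.038])
```

```text
t 15.93 pos [ 526.2 -160.5  149.7] rpy [-3.139e+00 -1.000e-03 -2.600e-02] F [-0.2 -0.9  0.6] op 45.1 q [-0.42  0.46  1.82  0.    0.86  1.18]
n rows 4
([-0.003, 0.007, 0.806], [-0.009, -0.004, 0.038])
([-0.002, 0.006, 0.806], [-0.009, -0.004, 0.038])
([-0.002, 0.006, 0.806], [-0.009, -0.004, 0.038])
([-0.002, 0.005, 0.806], [-0.009, -0.004, 0.038])
```

View pics/l_w.png

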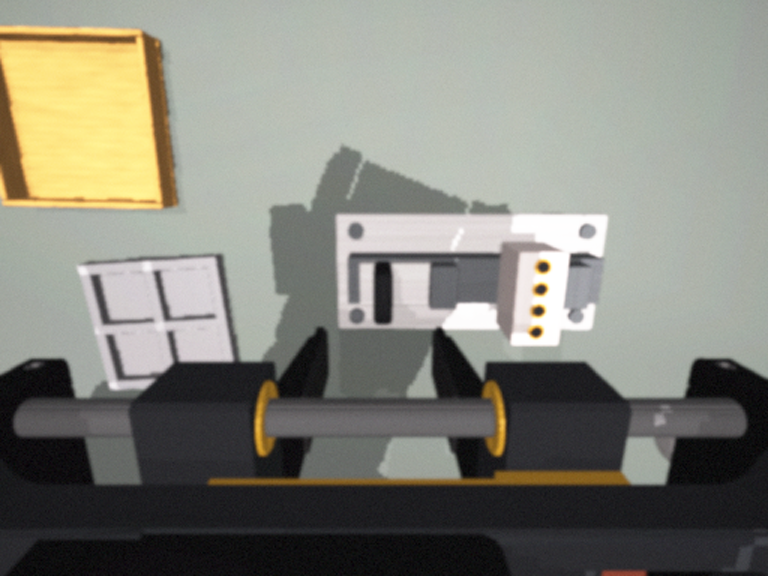

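Emit:
{"op": "drive_tool", "data": {
  "increments": [
    [[0,0,0.8],[0,0,0.05]],
    [[0,0,0.8],[0,0,0.05]],
    [[0,0,0.8],[0,0,0]],
    [[0,0,0.75],[0,0,0]],
    [[0,0,0],[0,0,0]]
  ]
}}

```text
t: 16.35
eef_pos: [524.2, -161.3, 52.1]
tcp_rot: [-3.137, 0.003, -0.037]
ft_force: [-1.7, -0.3, -0.7]
opening: 0.475
```

Emit:
{"op": "drive_tool", "data": {
  "increments": [
    [[0,0,0],[0,0,0]],
    [[0,0,0],[0,0,0]],
    [[0,0,0],[0,0,0]],
    [[0,0,0],[0,0,0]],
    [[0,0,0],[0,0,0]]
  ],
  "jaw": -1
}}

```text
t: 16.77
eef_pos: [526.2, -160.7, 55.9]
tcp_rot: [-3.14, -0.002, -0.038]
ft_force: [0.2, -0.0, 0.4]
opening: 0.184
```

Emit:
{"op": "drive_tool", "data": {
  "increments": [
    [[0,0,0],[0,0,0]],
    [[0,0,0],[0,0,0]],
    [[0,0,0],[0,0,0]]
  ]
}}

```text
t: 17.02
eef_pos: [526.1, -160.6, 55.6]
tcp_rot: [-3.14, -0.002, -0.038]
ft_force: [-1.0, -0.1, 7.3]
opening: 0.122
```

Emit:
{"op": "drive_tool", "data": {
  "increments": [
    [[0,0.2,0],[0,0,0]],
    [[0,0.3,0],[0,0,0]],
    [[0,0.3,0],[0,0,0]],
    [[0,0.2,0],[0,0,0]],
    [[0,0,0],[0,0,0]]
  ]
}}

```text
t: 17.43
eef_pos: [525.0, -191.3, 55.6]
tcp_rot: [-3.14, -0.002, -0.038]
ft_force: [-2.7, -4.5, 7.7]
opening: 0.12
```

Emit:
{"op": "drive_tool", "data": {
  "increments": [
    [[0,0.07,0],[0,0,0]],
    [[0,0.05,0],[0,0,0]],
    [[0,0,0],[0,0,0]],
    [[0,0,0],[0,0,0]]
  ]
}}

```text
t: 17.77
eef_pos: [524.8, -193.9, 55.6]
tcp_rot: [-3.14, -0.002, -0.038]
ft_force: [-1.3, 2.1, 8.1]
opening: 0.122
```

Emit:
{"op": "drive_tool", "data": {
  "increments": [
    [[0,0.03,0],[0,0,0]],
    [[0,0.03,0],[0,0,0]],
    [[0,0,0],[0,0,0]],
    [[0,0,0],[0,0,0]]
  ]
}}

```text
t: 18.1
eef_pos: [524.8, -195.4, 55.6]
tcp_rot: [-3.139, -0.002, -0.038]
ft_force: [-1.0, 4.0, 8.9]
opening: 0.125
```

Emit:
{"op": "drive_tool", "data": {
  "increments": [
    [[0,0.05,0],[0,0,0]],
    [[0,0,0],[0,0,0]],
    [[0,0,0],[0,0,0]]
  ]
}}

```text
t: 18.35
eef_pos: [524.7, -196.0, 55.6]
tcp_rot: [-3.138, -0.001, -0.038]
ft_force: [0.8, 11.6, 9.3]
opening: 0.122
```

Emit:
{"op": "drive_tool", "data": {
  "increments": [
    [[0,0.05,0],[0,0,0]],
    [[0,0,0],[0,0,0]],
    [[0,0,0],[0,0,0]]
  ]
}}

```text
t: 18.6
eef_pos: [524.7, -196.1, 55.6]
tcp_rot: [-3.136, -0.001, -0.038]
ft_force: [4.4, 22.0, 11.2]
opening: 0.125
```

Emit:
{"op": "drive_tool", "data": {
  "increments": [
    [[0,0,0],[0,0,0]],
    [[0,0,0],[0,0,0]],
    [[0,0,0],[0,0,0]],
    [[0,0,0],[0,0,0]],
    [[0,0,0],[0,0,0]]
  ],
  "jaw": -0.1
}}

```text
t: 19.02
eef_pos: [524.3, -199.1, 54.8]
tcp_rot: [-3.14, -0.001, -0.038]
ft_force: [-0.0, -0.5, -1.1]
opening: 0.415
```

Emit:
{"op": "drive_tool", "data": {
  "increments": [
    [[0,0,-0.5],[0,0,0]],
    [[0,0,-1],[0,0,0]],
    [[0,0,-1],[0,0,0]],
    [[0,0,-1],[0,0,0]],
    [[0,0,-1],[0,0,0]]
  ]
}}

```text
t: 19.43
eef_pos: [523.9, -199.3, 191.2]
tcp_rot: [-3.139, -0.0, -0.038]
ft_force: [-0.1, -0.4, 0.2]
opening: 0.45
```

Run:
```python
from h import *
show()
w=snap("wrist","m_w",None,1.5)
s=snap("side","m_s",(205,100,315,200),6)
for n,p in (("w",w),("s",s)):
  for t in ("block_center","jaw_grip"):
    print(n,t,[(round(d["score"],2),np.round(d["point"],0)) for d in env.tip_of(t,p)][:2])
s=env.read_camera("side"); t=env.read_camera("top"); 
for n,p in (("s",s),("t",t)):
  for k in ("plug0_center","tray","box","pocket0"):
    print(n,k,[(round(d["score"],2),np.round(d["point"],0).tolist()) for d in env.tip_of(k,p)])
    if k[1]=="l": print(n,k,"box",[(round(d["score"],2),np.round(d["point"],0).tolist()) for d in env.boxes_of(k,p)])
```

```text
t 19.43 pos [ 523.9 -199.3  191.2] rpy [-3.139 -0.    -0.038] F [-0.1 -0.4  0.2] op 42.7 q [-0.48  0.43  1.75  0.    0.97  1.13]
w block_center [(0.85, array([ 520., -260.,   48.]))]
w jaw_grip [(0.87, array([ 521., -194.,   62.]))]
s block_center [(0.79, array([ 523., -260.,   53.]))]
s jaw_grip [(0.66, array([ 526., -197.,   59.]))]
s plug0_center [(0.43, [620.0, 280.0, 15.0])]
s plug0_center box [(0.68, [615.0, 284.0, 18.0]), (0.66, [494.0, 19.0, 5.0]), (0.49, [513.0, 200.0, 10.0])]
s tray [(0.72, [521.0, -256.0, 53.0]), (0.65, [490.0, 11.0, -1.0])]
s box [(0.69, [640.0, 44.0, 2.0])]
s pocket0 [(0.96, [470.0, 34.0, 6.0]), (0.85, [518.0, -10.0, 3.0]), (0.84, [471.0, -10.0, 0.0]), (0.7, [514.0, 40.0, 6.0]), (0.32, [510.0, 196.0, 11.0])]
t plug0_center [(0.6, [516.0, 299.0, 19.0]), (0.52, [623.0, 278.0, 18.0]), (0.21, [490.0, 14.0, 2.0])]
t plug0_center box [(0.33, [377.0, -424.0, 29.0])]
t tray [(0.61, [493.0, 16.0, 2.0])]
t box [(0.64, [641.0, 41.0, 2.0]), (0.53, [516.0, -10.0, 4.0])]
t pocket0 [(0.93, [516.0, 41.0, 0.0]), (0.66, [755.0, 175.0, -2.0]), (0.64, [517.0, -11.0, 2.0]), (0.6, [469.0, 37.0, 7.0]), (0.57, [471.0, -12.0, 4.0])]
```

View pics/m_w.png

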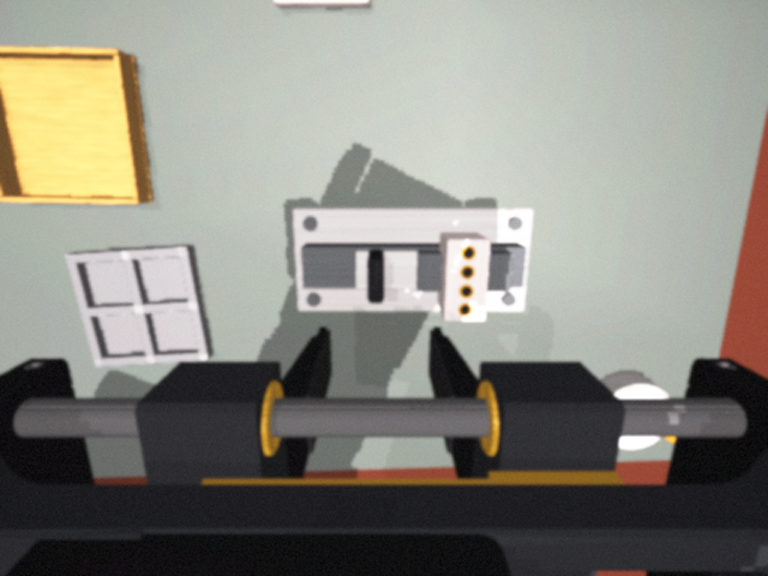

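View pics/m_s.png

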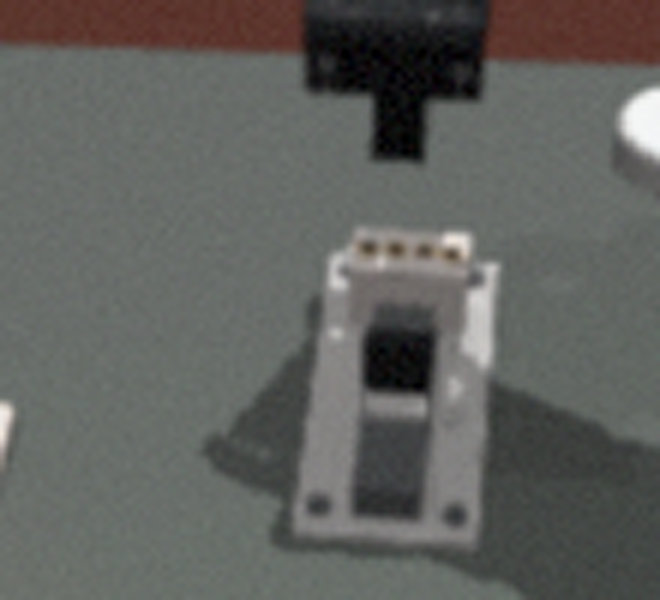

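Run:
```python
from h import *
t=snap("top","n_t",(110,165,265,255),5)
t=snap("top","n_tr",(200,140,260,250),6)
s=snap("side","n_s",(205,270,315,350),7)
```

```text
(no output)
```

View pics/n_t.png

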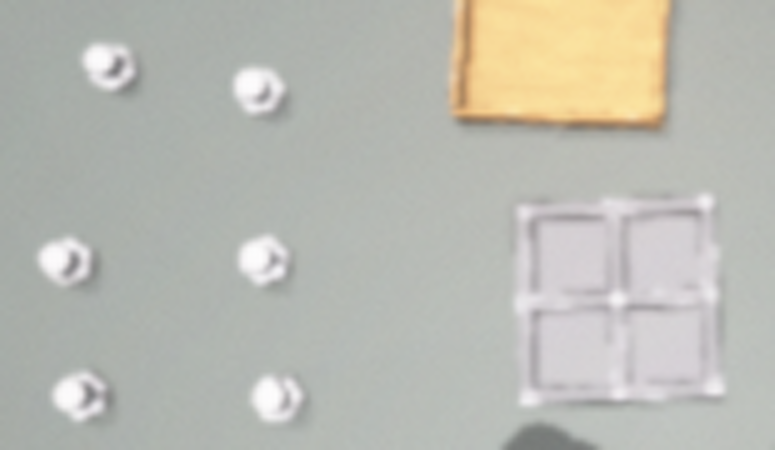

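View pics/n_tr.png

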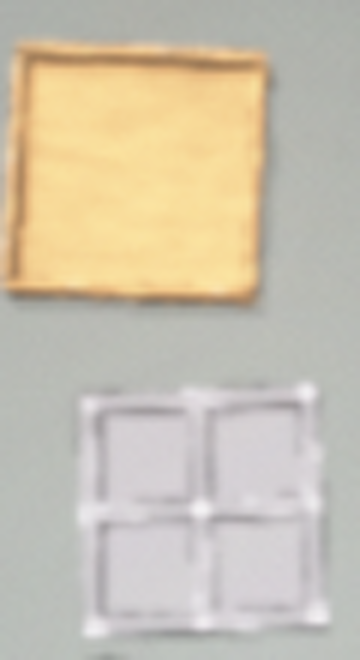

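View pics/n_s.png

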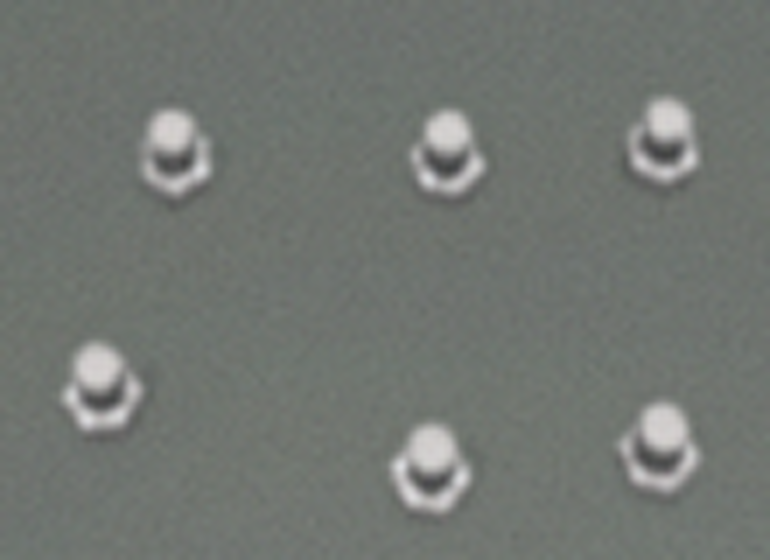

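Run:
```python
from h import *
t=env.read_camera("top"); s=env.read_camera("side")
A=[back(t,(110+(u+.5)/5-.5,165+(v+.5)/5-.5),32)[:2] for u,v in [(102,63),(252,90),(60,260),(258,260),(74,396),(271,398)]]
B=[back(s,(205+(u+.5)/7-.5,270+(v+.5)/7-.5),32)[:2] for u,v in [(97,367),(171,131),(431,449),(447,131),(662,427),(665,120)]]
for a,b in zip(A,B): print("plug top",a.round(1),"side",b.round(1))
C=np.array([back(t,(200+(u+.5)/6-.5,140+(v+.5)/6-.5),13)[:2] for u,v in [(201,510),(90,405),(308,392),(320,614),(96,628)]]); print("tray",C.round(1).tolist(),C[1:].mean(0))
for a,b in ((1,2),(4,3)): d=C[a]-C[b]; print(np.degrees(np.arctan2(-d[0],d[1])),np.linalg.norm(d))
for a,b in ((1,4),(2,3)): d=C[a]-C[b]; print(np.degrees(np.arctan2(d[1],d[0])),np.linalg.norm(d))
D=np.array([back(t,(200+(u+.5)/6-.5,140+(v+.5)/6-.5),24)[:2] for u,v in [(20,48),(268,55),(255,300),(8,293)]]); print("box",D.round(1).tolist(),D.mean(0))
```

```text
plug top [616.4 279. ] side [616.8 280.8]
plug top [601.1 200.4] side [602.9 201.6]
plug top [513.9 296.3] side [513.7 299.6]
plug top [512.8 194.7] side [513.4 196.2]
plug top [444.9 286. ] side [444.7 288.7]
plug top [442.8 186.1] side [442.7 188. ]
tray [[492.0, 12.5], [538.0, 60.6], [542.6, -34.0], [447.0, -38.4], [442.0, 57.4]] [492.42468798  11.4187811 ]
2.7608109792946367 94.75735806141718
2.95516410400606 95.90564786295847
1.9217374218321432 96.05566331486226
2.6058350296749544 95.72039229117621
box [[695.3, 91.3], [690.6, -17.9], [581.5, -11.7], [585.9, 95.3]] [638.33280003  39.23800596]
```

Run:
```python
from h import *
plan([513.1,195.5,85],[np.pi,0,-.038])
```

```text
n rows 15
([-0.058, -0.875, 0.235], [-0.002, -0.001, 0.0])
([-0.058, -0.875, 0.235], [-0.002, -0.001, 0.0])
([-0.058, -0.875, 0.235], [-0.002, -0.001, 0.0])
([-0.058, -0.875, 0.234], [-0.002, -0.001, 0.0])
([-0.058, -0.875, 0.234], [-0.002, -0.001, 0.0])
([-0.058, -0.875, 0.234], [-0.002, -0.001, 0.0])
([-0.058, -0.875, 0.234], [-0.002, -0.001, 0.0])
([-0.058, -0.875, 0.234], [-0.002, -0.001, 0.0])
([-0.058, -0.875, 0.234], [-0.002, -0.001, 0.0])
([-0.058, -0.875, 0.234], [-0.002, -0.001, 0.0])
([-0.058, -0.875, 0.234], [-0.002, -0.001, 0.0])
([-0.058, -0.875, 0.233], [-0.002, -0.001, 0.0])
([-0.058, -0.875, 0.233], [-0.002, -0.001, 0.0])
([-0.058, -0.875, 0.233], [-0.002, -0.001, 0.0])
([-0.058, -0.875, 0.233], [-0.002, -0.001, 0.0])
```

Emit:
{"op": "drive_tool", "data": {
  "increments": [
    [[-0.06,-0.87,0.23],[0,0,0]],
    [[-0.06,-0.87,0.23],[0,0,0]],
    [[-0.06,-0.87,0.23],[0,0,0]],
    [[-0.06,-0.87,0.23],[0,0,0]],
    [[-0.06,-0.87,0.23],[0,0,0]]
  ],
  "jaw": -0.28
}}

```text
t: 21.0
eef_pos: [520.1, -67.3, 155.4]
tcp_rot: [-3.14, -0.001, -0.038]
ft_force: [0.4, 0.5, -0.9]
opening: 0.359
```

Emit:
{"op": "drive_tool", "data": {
  "increments": [
    [[-0.06,-0.87,0.23],[0,0,0]],
    [[-0.06,-0.87,0.23],[0,0,0]],
    [[-0.06,-0.87,0.23],[0,0,0]],
    [[-0.06,-0.87,0.23],[0,0,0]],
    [[-0.06,-0.87,0.23],[0,0,0]]
  ]
}}

```text
t: 21.42
eef_pos: [516.1, 63.7, 121.1]
tcp_rot: [-3.139, -0.001, -0.038]
ft_force: [1.2, 0.1, 0.3]
opening: 0.358
```

Emit:
{"op": "drive_tool", "data": {
  "increments": [
    [[-0.06,-0.87,0.23],[0,0,0]],
    [[-0.06,-0.87,0.23],[0,0,0]],
    [[-0.06,-0.87,0.23],[0,0,0]],
    [[-0.06,-0.87,0.23],[0,0,0]],
    [[-0.06,-0.87,0.23],[0,0,0]]
  ]
}}

```text
t: 21.83
eef_pos: [512.1, 194.6, 86.8]
tcp_rot: [-3.139, -0.001, -0.038]
ft_force: [0.7, 0.6, -0.2]
opening: 0.357
```

Emit:
{"op": "drive_tool", "data": {
  "increments": [
    [[0,0,0],[0,0,0]],
    [[0,0,0],[0,0,0]]
  ]
}}

```text
t: 22.0
eef_pos: [511.8, 194.2, 86.8]
tcp_rot: [-3.14, -0.0, -0.036]
ft_force: [0.1, 0.1, 0.7]
opening: 0.361
```

Run:
```python
from h import *
w=snap("wrist","o_w",None,1.5)
show()
print([(round(d["score"],2),np.round(d["point"],1).tolist()) for d in env.tip_of("plug0_center",w)])
print(proj(w,[[513.1,195.5,32]])*1.5)
plan([513.1,195.5,15],[np.pi,0,-.038])
```

```text
t 22.05 pos [512.  193.4  87. ] rpy [-3.14  -0.    -0.037] F [-0.6  0.2 -0.4] op 34.3 q [0.24 0.55 1.88 0.   0.71 1.85]
[(0.92, [618.8, 281.7, 14.0])]
[[378.31356662 309.27366255]]
n rows 3
([0.008, -0.028, 0.803], [-0.008, -0.003, 0.001])
([0.008, -0.028, 0.803], [-0.008, -0.003, 0.001])
([0.008, -0.029, 0.803], [-0.008, -0.003, 0.001])
```

View pics/o_w.png

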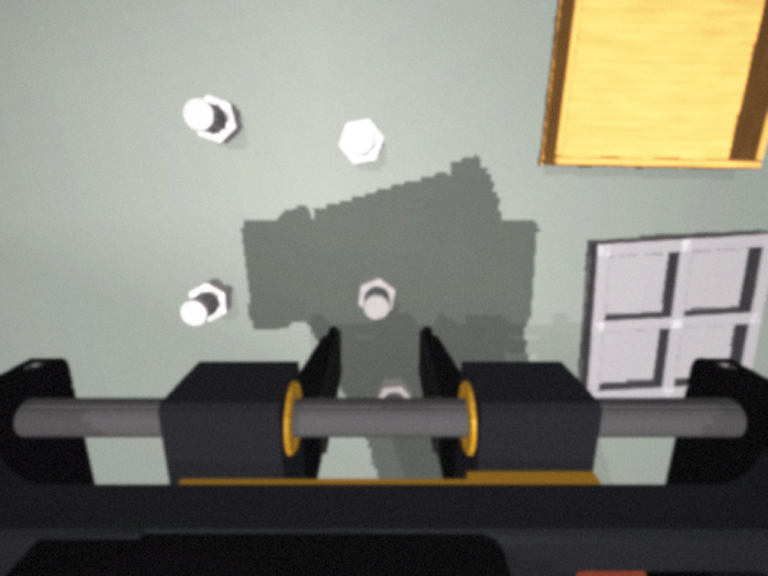

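Run:
```python
from h import *
w=env.read_camera("wrist")
for u,v in [(376,302),(198,113),(361,138),(194,312)]: print(back(w,(u/1.5,v/1.5),32).round(1))
for u,v in [(647,282),(677,323)]: print("tray",back(w,(u/1.5,v/1.5),13).round(1))
show(); plan([515,196,15],[np.pi,0,-.038])
```

```text
[517.7 195.3  32. ]
[619.9 280.1  32. ]
[605.  199.4  32. ]
[515.6 298.6  32. ]
tray [518.3  32.7  13. ]
tray [491.3  10.7  13. ]
t 22.15 pos [512.3 192.6  87.4] rpy [-3.14e+00 -1.00e-03 -3.90e-02] F [-0.1  0.1 -0.5] op 34.2 q [0.24 0.55 1.88 0.   0.71 1.85]
n rows 3
([0.027, -0.038, 0.804], [-0.009, -0.004, -0.002])
([0.027, -0.038, 0.804], [-0.009, -0.004, -0.002])
([0.028, -0.039, 0.804], [-0.009, -0.004, -0.002])
```

Emit:
{"op": "drive_tool", "data": {
  "increments": [
    [[0.03,-0.04,0.8],[0,0,0]],
    [[0.03,-0.04,0.8],[0,0,0]],
    [[0.03,-0.04,0.8],[0,0,0]],
    [[0,0,0],[0,0,0]],
    [[0,0,0],[0,0,0]]
  ]
}}

```text
t: 22.57
eef_pos: [514.9, 196.0, 14.9]
tcp_rot: [-3.14, 0.001, -0.039]
ft_force: [0.2, 0.3, 1.5]
opening: 0.359
```

Emit:
{"op": "drive_tool", "data": {
  "increments": [
    [[0,0,0],[0,0,0]],
    [[0,0,0],[0,0,0]],
    [[0,0,0],[0,0,0]],
    [[0,0,0],[0,0,0]],
    [[0,0,0],[0,0,0]]
  ],
  "jaw": -1
}}

```text
t: 22.98
eef_pos: [515.5, 197.0, 16.2]
tcp_rot: [-3.139, -0.002, -0.038]
ft_force: [-0.3, -1.0, 7.9]
opening: 0.135
```

Run:
```python
from h import *
s=snap("side","p_s",(205,200,345,340),4)
show()
```

```text
t 23.03 pos [515.5 197.   16.1] rpy [-3.139e+00 -2.000e-03 -3.800e-02] F [-0.7 -1.5  7.7] op 13.5 q [0.24 0.67 1.91 0.   0.56 1.85]
```

View pics/p_s.png

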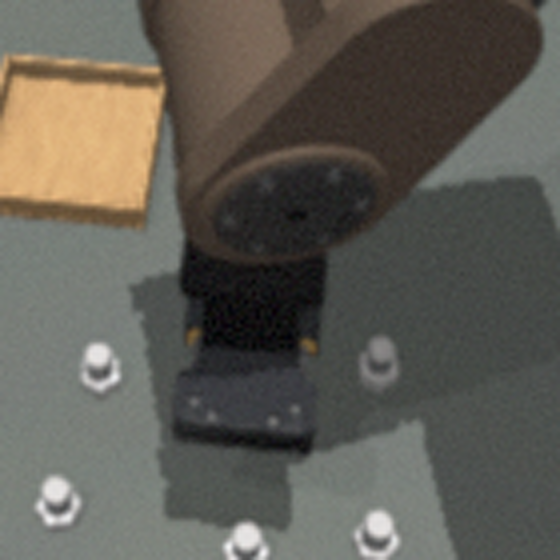

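Emit:
{"op": "drive_tool", "data": {
  "increments": [
    [[0,0,-0.3],[0,0,0]],
    [[0,0,-0.9],[0,0,0]],
    [[0,0,-1],[0,0,0]],
    [[0,0.8,0],[0,0,0]],
    [[0,0.9,0],[0,0,0]]
  ]
}}

```text
t: 23.45
eef_pos: [513.8, 146.4, 83.4]
tcp_rot: [-3.139, -0.005, -0.035]
ft_force: [-0.1, -1.1, -1.9]
opening: 0.139
```

Emit:
{"op": "drive_tool", "data": {
  "increments": [
    [[0,0.9,0],[0,0,0]],
    [[0,0.9,0],[0,0,0]],
    [[0,0.9,0],[0,0,0]],
    [[0,0.9,0],[0,0,0]],
    [[0,0,0],[0,0,0]]
  ]
}}

```text
t: 23.87
eef_pos: [508.9, 34.6, 81.5]
tcp_rot: [-3.14, -0.001, -0.041]
ft_force: [-0.5, -0.8, -0.9]
opening: 0.138
```

Run:
```python
from h import *
w=snap("wrist","q_w",None,1.5)
show(); plan([515.2,37.5,19],[np.pi,0,-.038])
```

```text
t 23.92 pos [509.   36.2  81.5] rpy [-3.14e+00 -1.00e-03 -4.10e-02] F [ 0.4 -0.3 -0.6] op 13.0 q [-0.06  0.52  1.97  0.    0.65  1.55]
n rows 3
([0.067, -0.016, 0.694], [-0.009, -0.005, -0.012])
([0.067, -0.017, 0.694], [-0.009, -0.005, -0.012])
([0.068, -0.017, 0.694], [-0.009, -0.005, -0.012])
```

View pics/q_w.png

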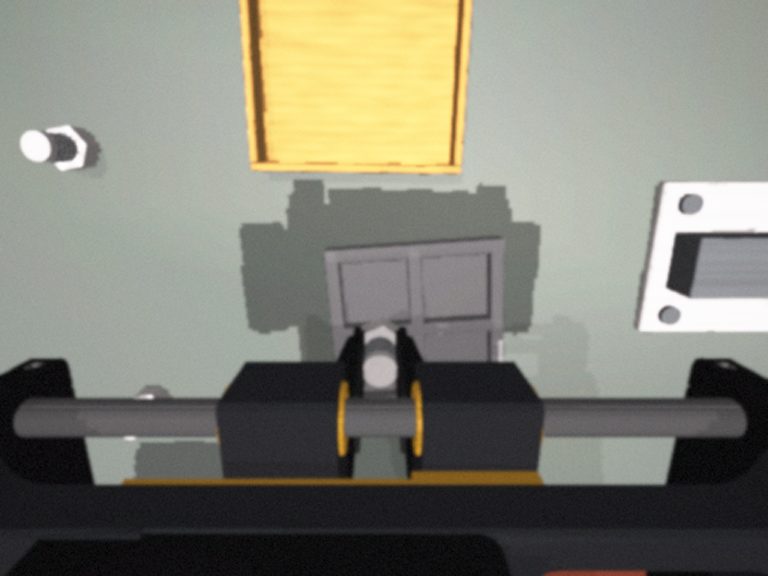

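Emit:
{"op": "drive_tool", "data": {
  "increments": [
    [[0.1,-0.02,0.5],[0,0,0]],
    [[0.1,-0.02,0.8],[0,0,0]],
    [[0,0,0.72],[0,0,0]],
    [[0,0,0],[0,0,0]],
    [[0,0,0],[0,0,0]]
  ]
}}

```text
t: 24.33
eef_pos: [514.6, 39.7, 20.1]
tcp_rot: [-3.139, 0.001, -0.037]
ft_force: [-0.4, -0.2, -0.5]
opening: 0.14
```

Run:
```python
from h import *
show();
```

```text
t 24.33 pos [514.6  39.7  20.1] rpy [-3.139e+00  1.000e-03 -3.700e-02] F [-0.4 -0.2 -0.5] op 13.3 q [-0.05  0.63  1.99  0.    0.52  1.55]
```

Emit:
{"op": "drive_tool", "data": {
  "increments": [
    [[0,0,0.02],[0,0,0]],
    [[0,0,0],[0,0,0]],
    [[0,0,0],[0,0,0]],
    [[0,0,0],[0,0,0]]
  ],
  "jaw": -0.32
}}

```text
t: 24.67
eef_pos: [515.4, 39.1, 20.5]
tcp_rot: [-3.14, -0.002, -0.038]
ft_force: [-0.1, 0.1, 0.4]
opening: 0.326
```

Emit:
{"op": "drive_tool", "data": {
  "increments": [
    [[0,0,-0.3],[0,0,0]],
    [[0,0,-0.9],[0,0,0]],
    [[0,0,-1],[0,0,0]],
    [[-0.5,-0.8,0],[0,0,0]],
    [[-0.5,-0.8,0],[0,0,0]]
  ]
}}

```text
t: 25.08
eef_pos: [487.8, 87.8, 88.1]
tcp_rot: [-3.139, -0.005, -0.04]
ft_force: [-0.3, 1.3, -0.8]
opening: 0.339
```

Run:
```python
from h import *
s=snap("side","r_s",(205,200,345,340),4)
t=snap("top","r_t",(110,140,265,260),4)
show(); plan([443.5,187.5,85],[np.pi,0,-.038])
```

```text
t 25.18 pos [485.1  90.   87. ] rpy [-3.139e+00 -1.000e-03 -3.600e-02] F [0.1 0.2 0.3] op 32.5 q [0.05 0.49 2.01 0.   0.64 1.65]
n rows 4
([-0.376, -0.8, 0.018], [-0.007, -0.003, 0.006])
([-0.376, -0.8, 0.018], [-0.007, -0.003, 0.006])
([-0.377, -0.799, 0.017], [-0.007, -0.003, 0.006])
([-0.377, -0.799, 0.017], [-0.007, -0.003, 0.006])
```

View pics/r_s.png

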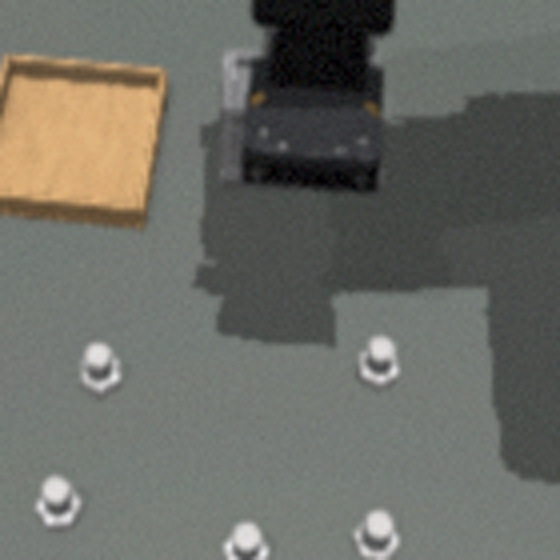

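View pics/r_t.png

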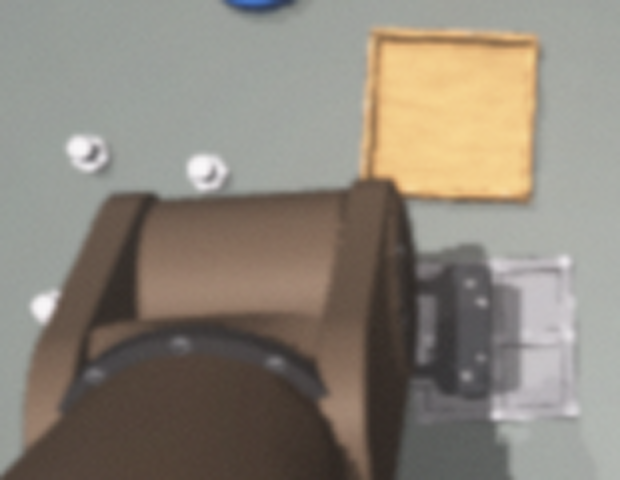

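Emit:
{"op": "drive_tool", "data": {
  "increments": [
    [[-0.38,-0.8,0],[0,0,0]],
    [[-0.38,-0.8,0],[0,0,0]],
    [[-0.38,-0.8,0],[0,0,0]],
    [[-0.38,-0.8,0],[0,0,0]],
    [[0,0,0],[0,0,0]]
  ]
}}

```text
t: 25.6
eef_pos: [443.7, 188.1, 86.5]
tcp_rot: [-3.139, -0.001, -0.035]
ft_force: [-0.8, -0.2, 0.6]
opening: 0.339
```

Run:
```python
from h import *
w=snap("wrist","s_w",None,1.5)
show(); plan([443.8,187.7,16],[np.pi,0,-.038])
```

```text
t 25.65 pos [444.5 186.9  86.5] rpy [-3.139e+00 -1.000e-03 -3.500e-02] F [ 1.3 -0.3 -0.4] op 31.9 q [0.26 0.48 2.04 0.   0.62 1.86]
n rows 3
([-0.009, -0.007, 0.783], [-0.009, -0.005, 0.013])
([-0.009, -0.007, 0.783], [-0.009, -0.005, 0.013])
([-0.008, -0.008, 0.783], [-0.009, -0.005, 0.013])
```

View pics/s_w.png

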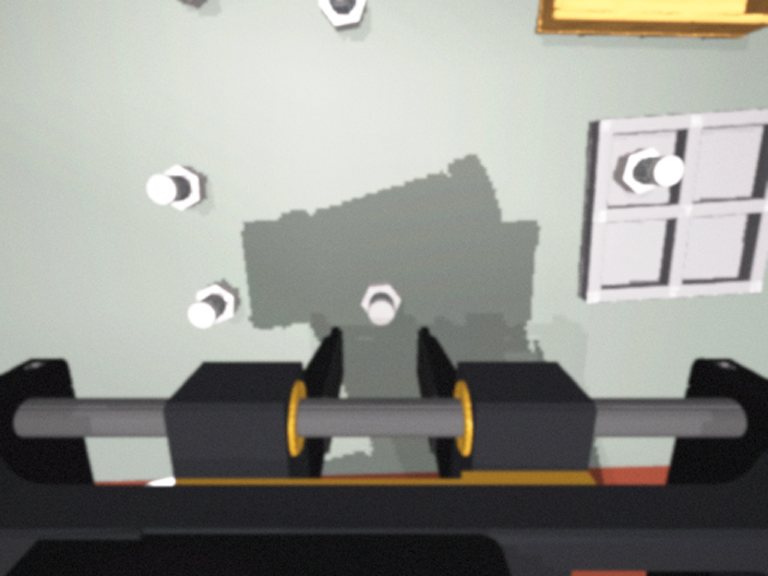

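Emit:
{"op": "drive_tool", "data": {
  "increments": [
    [[0,0,0.7],[0,0,0]],
    [[0,0,0.85],[0,0,0]],
    [[0,0,0.8],[0,0,0]],
    [[0,0,0],[0,0,0]],
    [[0,0,0],[0,0,0]]
  ]
}}

```text
t: 26.07
eef_pos: [445.1, 185.0, 15.2]
tcp_rot: [-3.14, 0.001, -0.039]
ft_force: [-0.2, -0.3, 0.3]
opening: 0.338
```

Emit:
{"op": "drive_tool", "data": {
  "increments": [
    [[0,0,0],[0,0,0]],
    [[0,0,0],[0,0,0]],
    [[0,0,0],[0,0,0]],
    [[0,0,0],[0,0,0]],
    [[0,0,0],[0,0,0]]
  ],
  "jaw": -1
}}

```text
t: 26.48
eef_pos: [445.6, 185.9, 16.4]
tcp_rot: [-3.139, -0.003, -0.038]
ft_force: [0.2, -1.4, 8.2]
opening: 0.135
```

Emit:
{"op": "drive_tool", "data": {
  "increments": [
    [[0,0,-0.3],[0,0,0]],
    [[0,0,-0.9],[0,0,0]],
    [[0,0,-1],[0,0,0]],
    [[0.15,0.83,0],[0,0,0]],
    [[0.15,0.83,0],[0,0,0]]
  ]
}}

```text
t: 26.9
eef_pos: [452.7, 135.8, 83.5]
tcp_rot: [-3.139, -0.005, -0.035]
ft_force: [-0.4, 1.1, -0.7]
opening: 0.141
```

Emit:
{"op": "drive_tool", "data": {
  "increments": [
    [[0.15,0.83,0],[0,0,0]],
    [[0.15,0.83,0],[0,0,0]],
    [[0.15,0.83,0],[0,0,0]],
    [[0.15,0.83,0],[0,0,0]],
    [[0,0,0],[0,0,0]]
  ]
}}

```text
t: 27.32
eef_pos: [467.0, 32.4, 81.8]
tcp_rot: [-3.14, -0.002, -0.04]
ft_force: [-0.2, 0.3, -1.2]
opening: 0.138
```

Run:
```python
from h import *
w=snap("wrist","u_w",None,1.5)
show(); plan([467,36,20],[np.pi,0,-.038])
```

```text
t 27.37 pos [466.6  33.7  81.7] rpy [-3.14e+00 -1.00e-03 -4.10e-02] F [ 0.2  0.6 -0.2] op 13.1 q [-0.07  0.48  2.07  0.    0.59  1.54]
n rows 3
([0.003, -0.024, 0.686], [-0.009, -0.006, -0.011])
([0.003, -0.024, 0.686], [-0.009, -0.006, -0.011])
([0.004, -0.025, 0.686], [-0.009, -0.006, -0.011])
```

View pics/u_w.png

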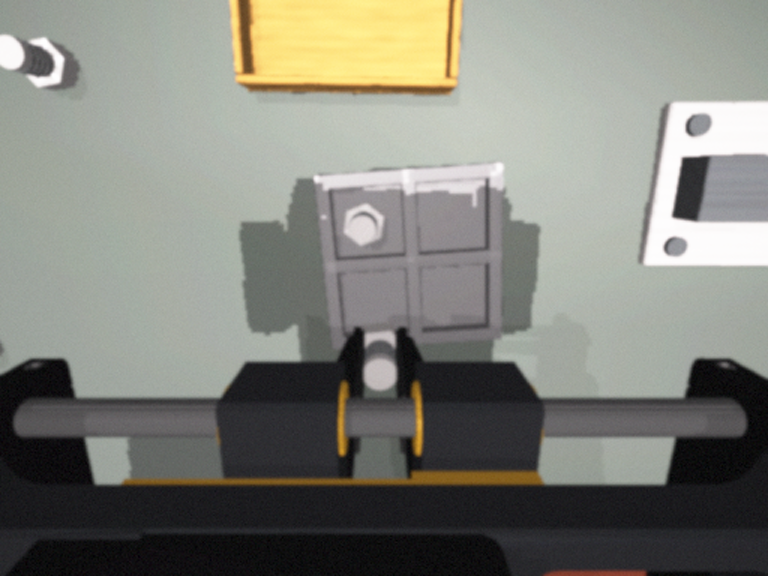

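Emit:
{"op": "drive_tool", "data": {
  "increments": [
    [[0,0,0.5],[0,0,0]],
    [[0,0,0.8],[0,0,0]],
    [[0,0,0.74],[0,0,0]],
    [[0,0,0],[0,0,0]],
    [[0,0,0],[0,0,0]]
  ]
}}

```text
t: 27.78
eef_pos: [465.7, 36.1, 19.8]
tcp_rot: [-3.139, 0.001, -0.037]
ft_force: [-0.4, -0.8, 0.1]
opening: 0.138
```

Emit:
{"op": "drive_tool", "data": {
  "increments": [
    [[0,0,0],[0,0,0]],
    [[0,0,0],[0,0,0]],
    [[0,0,0],[0,0,0]],
    [[0,0,0],[0,0,0]]
  ],
  "jaw": -0.32
}}

```text
t: 28.12
eef_pos: [466.7, 35.5, 20.7]
tcp_rot: [-3.14, -0.002, -0.038]
ft_force: [-0.8, -0.1, -0.5]
opening: 0.325
```

Emit:
{"op": "drive_tool", "data": {
  "increments": [
    [[0,0,-0.3],[0,0,0]],
    [[0,0,-0.9],[0,0,0]],
    [[0,0,-1],[0,0,0]],
    [[-0.12,-0.93,0],[0,0,0]],
    [[-0.12,-0.93,0],[0,0,0]]
  ]
}}

```text
t: 28.53
eef_pos: [462.1, 91.3, 88.4]
tcp_rot: [-3.139, -0.005, -0.041]
ft_force: [0.3, 0.1, -0.1]
opening: 0.344
```

Emit:
{"op": "drive_tool", "data": {
  "increments": [
    [[-0.12,-0.93,0],[0,0,0]],
    [[-0.12,-0.93,0],[0,0,0]],
    [[-0.12,-0.93,0],[0,0,0]],
    [[-0.12,-0.93,0],[0,0,0]],
    [[-0.12,-0.93,0],[0,0,0]]
  ]
}}

```text
t: 28.95
eef_pos: [448.2, 232.8, 87.3]
tcp_rot: [-3.139, -0.001, -0.038]
ft_force: [0.8, -0.3, -0.3]
opening: 0.342
```

Emit:
{"op": "drive_tool", "data": {
  "increments": [
    [[-0.12,-0.93,0],[0,0,0]],
    [[-0.11,-0.93,0],[0,0,0]],
    [[0,0,0],[0,0,0]],
    [[0,0,0],[0,0,0]]
  ]
}}

```text
t: 29.28
eef_pos: [443.3, 288.4, 87.0]
tcp_rot: [-3.139, -0.001, -0.036]
ft_force: [1.0, -0.7, 0.7]
opening: 0.338
```

Run:
```python
from h import *
w=snap("wrist","v_w",None,1.5)
show(); plan([444.8,287.5,16],[np.pi,0,-.038])
```

```text
t 29.33 pos [443.3 287.4  86.9] rpy [-3.14e+00 -1.00e-03 -3.70e-02] F [ 0.8 -0.3 -0.7] op 32.2 q [0.45 0.53 1.92 0.   0.69 2.06]
n rows 3
([0.016, 0.0, 0.788], [-0.009, -0.003, 0.005])
([0.016, -0.0, 0.788], [-0.009, -0.003, 0.005])
([0.016, -0.001, 0.788], [-0.009, -0.003, 0.005])
```

View pics/v_w.png

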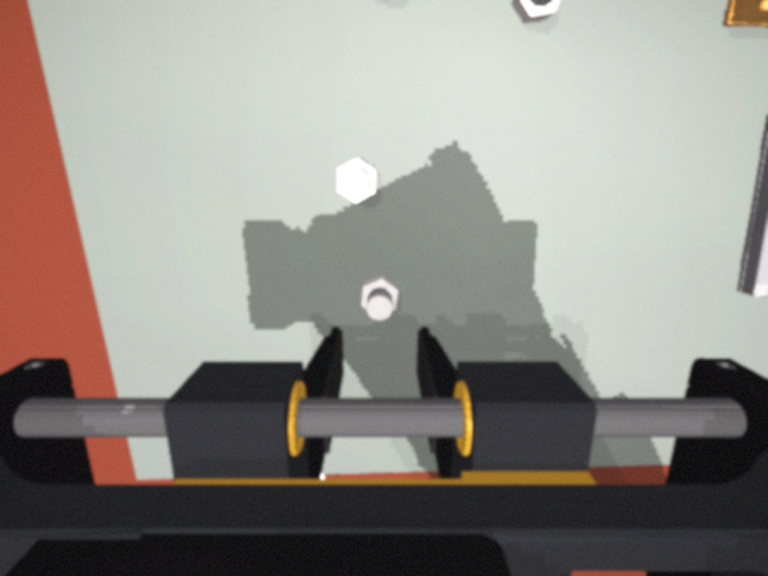

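Plug at (379,304), centred between the fingers; go down and take it.

Emit:
{"op": "drive_tool", "data": {
  "increments": [
    [[0.04,-0.01,0.7],[0,0,0]],
    [[0.04,-0.01,0.85],[0,0,0]],
    [[0,0,0.82],[0,0,0]],
    [[0,0,0],[0,0,0]],
    [[0,0,0],[0,0,0]]
  ]
}}

```text
t: 29.75
eef_pos: [445.9, 286.9, 15.1]
tcp_rot: [-3.141, 0.001, -0.039]
ft_force: [0.4, 0.2, 0.9]
opening: 0.34
```

Emit:
{"op": "drive_tool", "data": {
  "increments": [
    [[0,0,0],[0,0,0]],
    [[0,0,0],[0,0,0]],
    [[0,0,0],[0,0,0]],
    [[0,0,0],[0,0,0]],
    [[0,0,0],[0,0,0]]
  ],
  "jaw": -1
}}

```text
t: 30.17
eef_pos: [446.6, 288.3, 16.3]
tcp_rot: [-3.139, -0.002, -0.038]
ft_force: [-0.4, -0.7, 7.7]
opening: 0.137
```

Emit:
{"op": "drive_tool", "data": {
  "increments": [
    [[0,0,-0.3],[0,0,0]],
    [[0,0,-0.9],[0,0,0]],
    [[0,0,-1],[0,0,0]],
    [[0.1,0.9,0],[0,0,0]],
    [[0.1,0.91,0],[0,0,0]]
  ]
}}

```text
t: 30.58
eef_pos: [450.5, 234.0, 83.4]
tcp_rot: [-3.138, -0.004, -0.035]
ft_force: [-0.3, -0.1, -1.9]
opening: 0.135
```

Emit:
{"op": "drive_tool", "data": {
  "increments": [
    [[0.1,0.91,0],[0,0,0]],
    [[0.1,0.91,0],[0,0,0]],
    [[0.1,0.91,0],[0,0,0]],
    [[0.1,0.91,0],[0,0,0]],
    [[0.1,0.91,0],[0,0,0]]
  ]
}}

```text
t: 31.0
eef_pos: [459.8, 95.3, 81.6]
tcp_rot: [-3.139, -0.001, -0.038]
ft_force: [0.9, 0.3, -0.1]
opening: 0.135
```

Emit:
{"op": "drive_tool", "data": {
  "increments": [
    [[0.1,0.91,0],[0,0,0]],
    [[0.1,0.91,0],[0,0,0]],
    [[0.1,0.91,0],[0,0,0]],
    [[0.1,0.9,0],[0,0,0]],
    [[0,0,0],[0,0,0]]
  ]
}}

```text
t: 31.42
eef_pos: [468.4, -16.1, 81.4]
tcp_rot: [-3.14, -0.002, -0.041]
ft_force: [1.2, 0.5, -0.2]
opening: 0.137
```

Run:
```python
from h import *
w=snap("wrist","w_w",None,1.5)
show(); plan([469.3,-12,20],[np.pi,0,-.038])
```

```text
t 31.47 pos [468.  -14.5  81.3] rpy [-3.14e+00 -1.00e-03 -4.10e-02] F [ 0.4 -0.2 -0.8] op 13.0 q [-0.17  0.48  2.07  0.    0.59  1.44]
n rows 3
([0.013, -0.027, 0.681], [-0.008, -0.006, -0.013])
([0.013, -0.028, 0.681], [-0.008, -0.006, -0.013])
([0.013, -0.028, 0.681], [-0.008, -0.006, -0.013])
```

View pics/w_w.png

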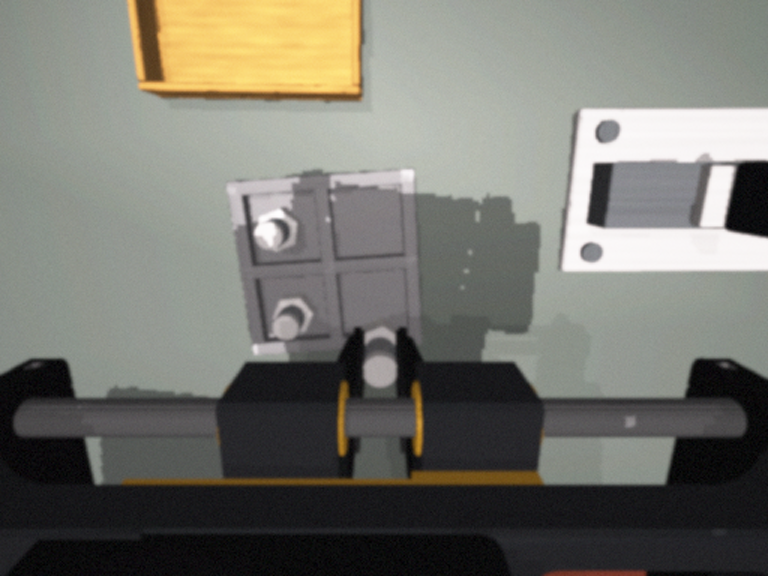

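Emit:
{"op": "drive_tool", "data": {
  "increments": [
    [[0.03,0,0.5],[0,0,0]],
    [[0.03,0,0.8],[0,0,0]],
    [[0,0,0.73],[0,0,0]],
    [[0,0,0],[0,0,0]],
    [[0,0,0],[0,0,0]]
  ]
}}

```text
t: 31.88
eef_pos: [469.1, -11.9, 19.7]
tcp_rot: [-3.139, 0.001, -0.037]
ft_force: [0.4, -0.3, -0.5]
opening: 0.14
```

Emit:
{"op": "drive_tool", "data": {
  "increments": [
    [[0,0,0],[0,0,0]],
    [[0,0,0],[0,0,0]],
    [[0,0,0],[0,0,0]],
    [[0,0,0],[0,0,0]]
  ],
  "jaw": -0.32
}}

```text
t: 32.22
eef_pos: [470.0, -12.7, 20.6]
tcp_rot: [-3.14, -0.002, -0.038]
ft_force: [0.4, 0.9, -0.5]
opening: 0.327
```

Emit:
{"op": "drive_tool", "data": {
  "increments": [
    [[0,0,-0.3],[0,0,0]],
    [[0,0,-0.9],[0,0,0]],
    [[0,0,-1],[0,0,0]],
    [[0.1,-0.94,0],[0,0,0]],
    [[0.1,-0.95,0],[0,0,0]]
  ]
}}

```text
t: 32.63
eef_pos: [478.6, 43.4, 88.4]
tcp_rot: [-3.14, -0.005, -0.041]
ft_force: [0.6, 0.1, 0.1]
opening: 0.34
```

Emit:
{"op": "drive_tool", "data": {
  "increments": [
    [[0.1,-0.95,0],[0,0,0]],
    [[0.1,-0.95,0],[0,0,0]],
    [[0.1,-0.95,0],[0,0,0]],
    [[0.1,-0.95,0],[0,0,0]],
    [[0.1,-0.95,0],[0,0,0]]
  ]
}}

```text
t: 33.05
eef_pos: [498.1, 186.9, 87.2]
tcp_rot: [-3.139, -0.001, -0.038]
ft_force: [0.2, -1.0, 0.5]
opening: 0.338
```

Emit:
{"op": "drive_tool", "data": {
  "increments": [
    [[0.1,-0.95,0],[0,0,0]],
    [[0.1,-0.95,0],[0,0,0]],
    [[0.1,-0.95,0],[0,0,0]],
    [[0.1,-0.94,0],[0,0,0]],
    [[0,0,0],[0,0,0]]
  ]
}}

```text
t: 33.47
eef_pos: [514.8, 302.6, 87.5]
tcp_rot: [-3.138, -0.003, -0.035]
ft_force: [-0.5, 0.1, -1.2]
opening: 0.341
```

Run:
```python
from h import *
w=snap("wrist","x_w",None,1.5)
show(); plan([514.8,298.3,16],[np.pi,0,-.038])
```

```text
t 33.52 pos [514.3 300.6  87.2] rpy [-3.139e+00 -2.000e-03 -3.500e-02] F [-0.7 -1.1 -0.2] op 32.1 q [0.42 0.6  1.76 0.   0.78 2.02]
n rows 3
([0.006, 0.028, 0.791], [-0.011, -0.007, 0.012])
([0.006, 0.027, 0.791], [-0.011, -0.007, 0.012])
([0.007, 0.026, 0.791], [-0.011, -0.007, 0.012])
```

View pics/x_w.png

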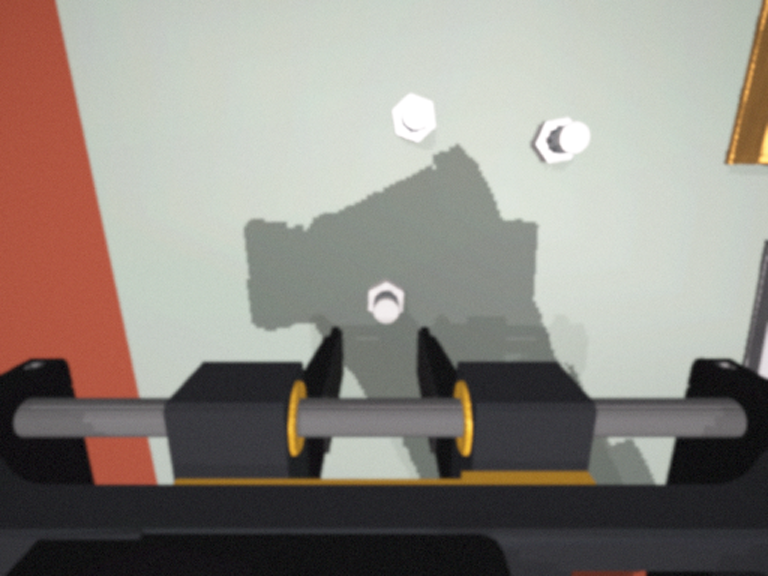

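Emit:
{"op": "drive_tool", "data": {
  "increments": [
    [[0.02,0.02,0.7],[0,0,0]],
    [[0.02,0,0.85],[0,0,0]],
    [[0,0,0.82],[0,0,0]],
    [[0,0,0],[0,0,0]],
    [[0,0,0],[0,0,0]]
  ]
}}

```text
t: 33.93
eef_pos: [515.2, 297.2, 15.4]
tcp_rot: [-3.14, 0.001, -0.038]
ft_force: [0.3, 0.7, 0.4]
opening: 0.341
```

Emit:
{"op": "drive_tool", "data": {
  "increments": [
    [[0,0,0],[0,0,0]],
    [[0,0,0],[0,0,0]],
    [[0,0,0],[0,0,0]],
    [[0,0,0],[0,0,0]],
    [[0,0,0],[0,0,0]]
  ],
  "jaw": -1
}}

```text
t: 34.35
eef_pos: [516.1, 298.3, 16.6]
tcp_rot: [-3.139, -0.002, -0.038]
ft_force: [-0.3, -0.3, 7.1]
opening: 0.138
```

Emit:
{"op": "drive_tool", "data": {
  "increments": [
    [[0,0,-0.3],[0,0,0]],
    [[0,0,-0.9],[0,0,0]],
    [[0,0,-1],[0,0,0]],
    [[0.04,0.93,0],[0,0,0]],
    [[0.04,0.93,0],[0,0,0]]
  ]
}}

```text
t: 34.77
eef_pos: [516.3, 242.6, 83.6]
tcp_rot: [-3.138, -0.004, -0.035]
ft_force: [-0.0, -0.6, -0.9]
opening: 0.137
```

Emit:
{"op": "drive_tool", "data": {
  "increments": [
    [[0.04,0.93,0],[0,0,0]],
    [[0.04,0.93,0],[0,0,0]],
    [[0.04,0.93,0],[0,0,0]],
    [[0.04,0.93,0],[0,0,0]],
    [[0.04,0.93,0],[0,0,0]]
  ]
}}

```text
t: 35.18
eef_pos: [516.4, 101.2, 81.7]
tcp_rot: [-3.139, -0.001, -0.038]
ft_force: [0.2, 0.7, -0.2]
opening: 0.136
```

Emit:
{"op": "drive_tool", "data": {
  "increments": [
    [[0.04,0.93,0],[0,0,0]],
    [[0.04,0.93,0],[0,0,0]],
    [[0.04,0.93,0],[0,0,0]],
    [[0.04,0.93,0],[0,0,0]],
    [[0,0,0],[0,0,0]]
  ]
}}

```text
t: 35.6
eef_pos: [517.4, -12.8, 81.4]
tcp_rot: [-3.14, -0.002, -0.041]
ft_force: [-0.1, -0.1, -0.4]
opening: 0.136
```

Run:
```python
from h import *
w=snap("wrist","y_w",None,1.5)
show(); plan([517.3,-10.2,20],[np.pi,0,-.038])
```

```text
t 35.65 pos [517.2 -11.2  81.4] rpy [-3.14e+00 -1.00e-03 -4.10e-02] F [ 0.2  0.1 -0.2] op 12.9 q [-0.15  0.53  1.96  0.    0.66  1.46]
n rows 3
([-0.001, -0.01, 0.682], [-0.008, -0.006, -0.013])
([-0.0, -0.01, 0.682], [-0.008, -0.006, -0.013])
([-0.0, -0.011, 0.682], [-0.008, -0.006, -0.013])
```

View pics/y_w.png

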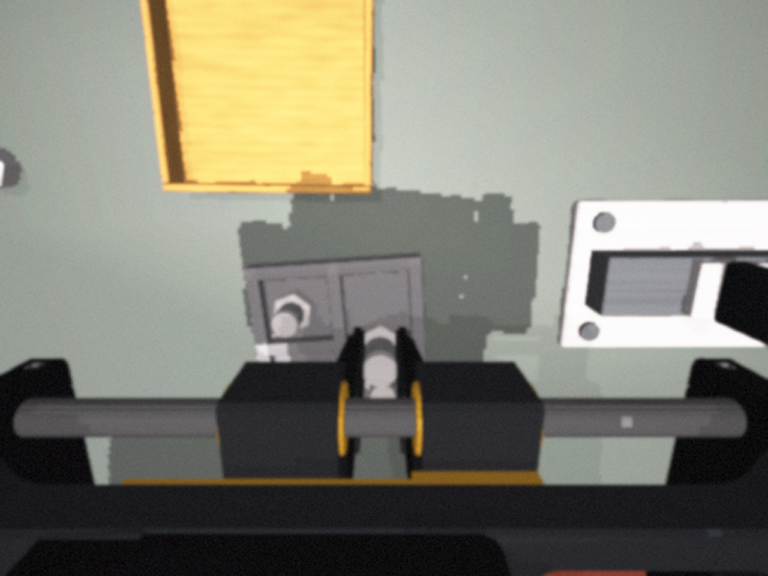

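Emit:
{"op": "drive_tool", "data": {
  "increments": [
    [[0,0.04,0.5],[0,0,0]],
    [[0,0,0.8],[0,0,0]],
    [[0,0,0.73],[0,0,0]],
    [[0,0,0],[0,0,0]],
    [[0,0,0],[0,0,0]]
  ]
}}

```text
t: 36.07
eef_pos: [516.7, -9.6, 19.7]
tcp_rot: [-3.139, 0.001, -0.037]
ft_force: [0.1, 0.2, 0.3]
opening: 0.139
```

Emit:
{"op": "drive_tool", "data": {
  "increments": [
    [[0,0,0],[0,0,0]],
    [[0,0,0],[0,0,0]],
    [[0,0,0],[0,0,0]],
    [[0,0,0],[0,0,0]]
  ],
  "jaw": -0.32
}}

```text
t: 36.4
eef_pos: [517.5, -10.3, 20.7]
tcp_rot: [-3.14, -0.002, -0.038]
ft_force: [-0.3, -0.0, 0.2]
opening: 0.326
```

Emit:
{"op": "drive_tool", "data": {
  "increments": [
    [[0,0,-0.3],[0,0,0]],
    [[0,0,-0.9],[0,0,0]],
    [[0,0,-1],[0,0,0]],
    [[0.32,-0.89,0],[0,0,0]],
    [[0.32,-0.89,0],[0,0,0]]
  ]
}}

```text
t: 36.82
eef_pos: [539.3, 42.0, 88.7]
tcp_rot: [-3.14, -0.005, -0.04]
ft_force: [0.5, 0.0, -1.2]
opening: 0.339
```

Emit:
{"op": "drive_tool", "data": {
  "increments": [
    [[0.32,-0.89,0],[0,0,0]],
    [[0.32,-0.89,0],[0,0,0]],
    [[0.32,-0.89,0],[0,0,0]],
    [[0.32,-0.89,0],[0,0,0]],
    [[0.32,-0.89,0],[0,0,0]]
  ]
}}

```text
t: 37.23
eef_pos: [591.6, 175.2, 87.3]
tcp_rot: [-3.139, -0.001, -0.038]
ft_force: [-0.2, -0.7, 0.1]
opening: 0.337
```

Emit:
{"op": "drive_tool", "data": {
  "increments": [
    [[0.32,-0.89,0],[0,0,0]],
    [[0,0,0],[0,0,0]],
    [[0,0,0],[0,0,0]]
  ]
}}

```text
t: 37.48
eef_pos: [601.8, 201.2, 86.9]
tcp_rot: [-3.139, -0.001, -0.036]
ft_force: [-0.2, -0.3, -0.7]
opening: 0.339
```

Run:
```python
from h import *
w=snap("wrist","z_w",None,1.5)
show(); plan([603,200.5,16],[np.pi,0,-.038])
```

```text
t 37.53 pos [601.5 200.2  86.8] rpy [-3.14e+00 -1.00e-03 -3.70e-02] F [0.1 0.2 0.1] op 31.9 q [0.22 0.65 1.66 0.   0.84 1.82]
n rows 3
([0.016, -0.002, 0.787], [-0.008, -0.003, 0.004])
([0.016, -0.002, 0.787], [-0.008, -0.003, 0.004])
([0.016, -0.003, 0.787], [-0.008, -0.003, 0.004])
```

View pics/z_w.png

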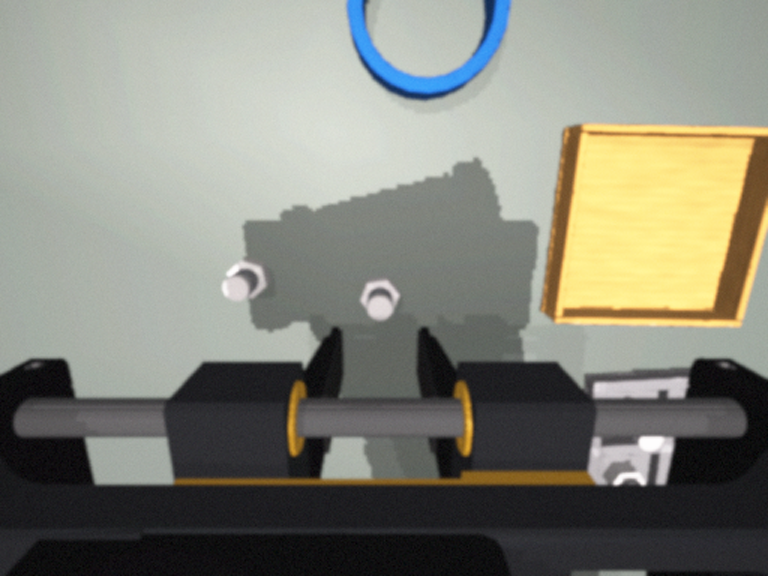

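Emit:
{"op": "drive_tool", "data": {
  "increments": [
    [[0.03,-0.02,0.7],[0,0,0]],
    [[0.02,-0.02,0.85],[0,0,0]],
    [[0,0,0.82],[0,0,0]],
    [[0,0,0],[0,0,0]],
    [[0,0,0],[0,0,0]]
  ]
}}

```text
t: 37.95
eef_pos: [602.9, 200.3, 15.1]
tcp_rot: [-3.14, 0.001, -0.039]
ft_force: [0.5, -0.3, 0.7]
opening: 0.34
```

Emit:
{"op": "drive_tool", "data": {
  "increments": [
    [[0,0,0],[0,0,0]],
    [[0,0,0],[0,0,0]],
    [[0,0,0],[0,0,0]],
    [[0,0,0],[0,0,0]],
    [[0,0,0],[0,0,0]]
  ],
  "jaw": -1
}}

```text
t: 38.37
eef_pos: [604.0, 201.4, 16.5]
tcp_rot: [-3.139, -0.003, -0.038]
ft_force: [-0.9, -1.0, 7.1]
opening: 0.138
```

Emit:
{"op": "drive_tool", "data": {
  "increments": [
    [[0,0,-0.3],[0,0,0]],
    [[0,0,-0.9],[0,0,0]],
    [[0,0,-1],[0,0,0]],
    [[0.12,0.84,0],[0,0,0]],
    [[0.12,0.84,0],[0,0,0]]
  ]
}}

```text
t: 38.78
eef_pos: [609.4, 151.2, 83.8]
tcp_rot: [-3.139, -0.005, -0.035]
ft_force: [0.5, 0.4, -0.8]
opening: 0.134
```

Emit:
{"op": "drive_tool", "data": {
  "increments": [
    [[0.12,0.84,0],[0,0,0]],
    [[0.12,0.84,0],[0,0,0]],
    [[0.12,0.84,0],[0,0,0]],
    [[0.12,0.84,0],[0,0,0]],
    [[0.12,0.84,0],[0,0,0]]
  ]
}}

```text
t: 39.2
eef_pos: [621.9, 22.9, 81.6]
tcp_rot: [-3.139, -0.001, -0.038]
ft_force: [0.5, 0.1, -1.1]
opening: 0.136
```

Emit:
{"op": "drive_tool", "data": {
  "increments": [
    [[0,0,0.3],[0,0,0]],
    [[0,0,0.5],[0,0,0]],
    [[0,0,0.7],[0,0,0]],
    [[0,0,0.45],[0,0,0]],
    [[0,0,0],[0,0,0]]
  ]
}}

```text
t: 39.62
eef_pos: [620.7, 24.5, 20.3]
tcp_rot: [-3.139, 0.003, -0.038]
ft_force: [-0.2, -0.2, -0.4]
opening: 0.142
```

Emit:
{"op": "drive_tool", "data": {
  "increments": [
    [[0,0,0],[0,0,0]],
    [[0,0,0],[0,0,0]],
    [[0,0,0],[0,0,0]],
    [[0,0,0],[0,0,0]]
  ],
  "jaw": -0.32
}}

```text
t: 39.95
eef_pos: [622.4, 24.3, 23.4]
tcp_rot: [-3.14, -0.002, -0.038]
ft_force: [-0.3, -0.4, -0.9]
opening: 0.325
```

Emit:
{"op": "drive_tool", "data": {
  "increments": [
    [[0,0,-0.3],[0,0,0]],
    [[0,0,-0.9],[0,0,0]],
    [[0,0,-1],[0,0,0]],
    [[-0.05,-0.94,0],[0,0,0]],
    [[-0.05,-0.95,0],[0,0,0]]
  ]
}}

```text
t: 40.37
eef_pos: [622.2, 80.4, 91.6]
tcp_rot: [-3.139, -0.005, -0.04]
ft_force: [-0.5, 0.6, -0.4]
opening: 0.341
```

Emit:
{"op": "drive_tool", "data": {
  "increments": [
    [[-0.05,-0.95,0],[0,0,0]],
    [[-0.05,-0.95,0],[0,0,0]],
    [[-0.05,-0.95,0],[0,0,0]],
    [[-0.05,-0.95,0],[0,0,0]],
    [[-0.05,-0.95,0],[0,0,0]]
  ]
}}

```text
t: 40.78
eef_pos: [618.9, 224.9, 90.0]
tcp_rot: [-3.139, -0.002, -0.038]
ft_force: [0.3, 0.3, 0.0]
opening: 0.34
```

Emit:
{"op": "drive_tool", "data": {
  "increments": [
    [[-0.05,-0.95,0],[0,0,0]],
    [[-0.04,-0.94,0],[0,0,0]],
    [[0,0,0],[0,0,0]],
    [[0,0,0],[0,0,0]]
  ]
}}

```text
t: 41.12
eef_pos: [618.1, 281.5, 89.7]
tcp_rot: [-3.139, -0.002, -0.036]
ft_force: [1.3, -0.7, 0.2]
opening: 0.34
```

Run:
```python
from h import *
w=snap("wrist","aa_w",None,1.5)
show(); plan([617.5,280.3,16],[np.pi,0,-.038])
s=snap("side","aa_s",(185,190,325,350),4)
```

```text
t 41.17 pos [618.3 280.4  89.6] rpy [-3.139e+00 -1.000e-03 -3.700e-02] F [ 0.1 -0.8  0.1] op 32.5 q [0.33 0.7  1.53 0.   0.91 1.93]
n rows 3
([-0.009, 0.003, 0.817], [-0.009, -0.005, 0.005])
([-0.009, 0.002, 0.817], [-0.009, -0.005, 0.005])
([-0.009, 0.002, 0.817], [-0.009, -0.005, 0.005])
```

View pics/aa_w.png

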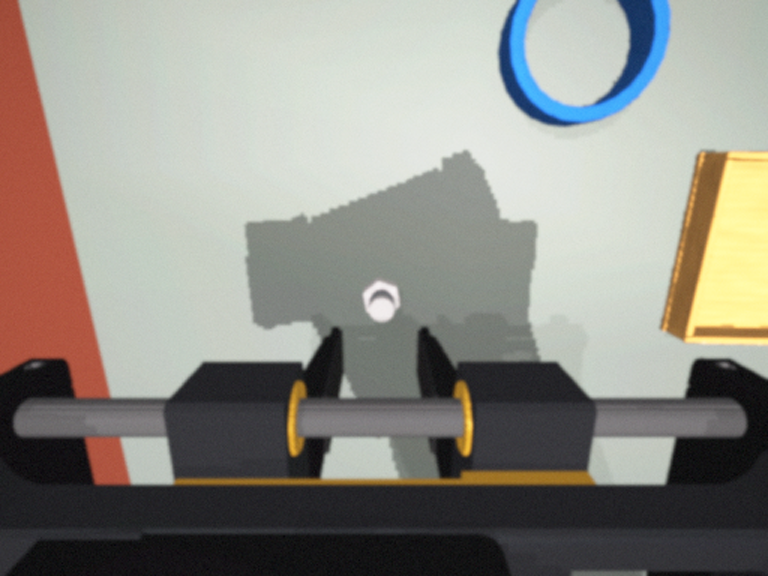

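View pics/aa_s.png

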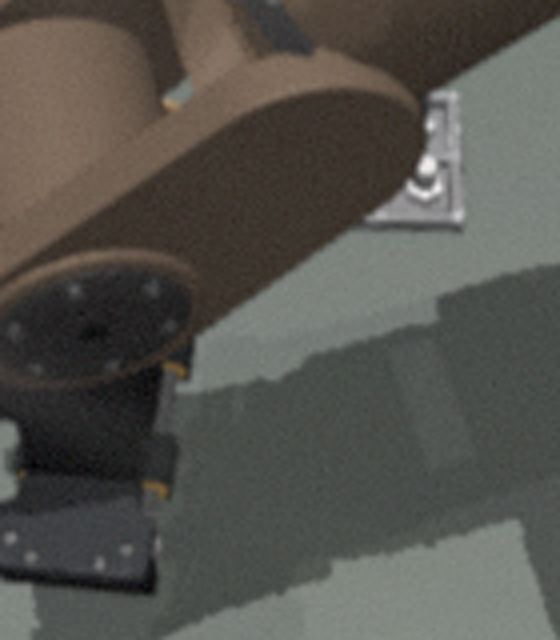

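Emit:
{"op": "drive_tool", "data": {
  "increments": [
    [[0,0,0.75],[0,0,0]],
    [[0,-0.02,0.9],[0,0,0]],
    [[0,0,0.82],[0,0,0]],
    [[0,0,0],[0,0,0]],
    [[0,0,0],[0,0,0]]
  ]
}}

```text
t: 41.63
eef_pos: [618.4, 279.7, 14.5]
tcp_rot: [-3.14, 0.001, -0.039]
ft_force: [0.1, -0.4, 1.1]
opening: 0.336
```

Emit:
{"op": "drive_tool", "data": {
  "increments": [
    [[0,0,0],[0,0,0]],
    [[0,0,0],[0,0,0]],
    [[0,0,0],[0,0,0]],
    [[0,0,0],[0,0,0]],
    [[0,0,0],[0,0,0]]
  ],
  "jaw": -1
}}

```text
t: 42.05
eef_pos: [619.1, 281.1, 16.2]
tcp_rot: [-3.139, -0.003, -0.038]
ft_force: [-0.2, -1.0, 7.1]
opening: 0.138
```

Emit:
{"op": "drive_tool", "data": {
  "increments": [
    [[0,0,-0.3],[0,0,0]],
    [[0,0,-0.9],[0,0,0]],
    [[0,0,-1],[0,0,0]],
    [[0.2,0.9,0],[0,0,0]],
    [[0.2,0.9,0],[0,0,0]]
  ]
}}

```text
t: 42.47
eef_pos: [629.0, 227.3, 83.4]
tcp_rot: [-3.138, -0.004, -0.035]
ft_force: [-0.1, -0.6, -0.8]
opening: 0.135
```

Emit:
{"op": "drive_tool", "data": {
  "increments": [
    [[0.2,0.9,0],[0,0,0]],
    [[0.2,0.9,0],[0,0,0]],
    [[0.2,0.9,0],[0,0,0]],
    [[0.2,0.9,0],[0,0,0]],
    [[0.2,0.9,0],[0,0,0]]
  ]
}}

```text
t: 42.88
eef_pos: [653.4, 89.2, 81.2]
tcp_rot: [-3.139, -0.001, -0.038]
ft_force: [-0.9, 0.5, 0.3]
opening: 0.139
```

Emit:
{"op": "drive_tool", "data": {
  "increments": [
    [[0.2,0.9,0],[0,0,0]],
    [[0,0,0],[0,0,0]],
    [[0,0,0],[0,0,0]]
  ]
}}

```text
t: 43.13
eef_pos: [658.4, 62.0, 80.9]
tcp_rot: [-3.139, -0.001, -0.04]
ft_force: [0.1, 0.6, -0.2]
opening: 0.135
```

Run:
```python
from h import *
w=snap("wrist","bb_w",None,1.5)
show(); plan([660,62,21],[np.pi,0,-.038])
```

```text
t 43.18 pos [658.2  63.1  80.9] rpy [-3.139e+00 -1.000e-03 -3.900e-02] F [ 0.1 -0.2 -0. ] op 13.3 q [-0.01  0.69  1.59  0.    0.87  1.6 ]
n rows 3
([0.02, 0.013, 0.665], [-0.01, -0.004, -0.003])
([0.02, 0.013, 0.665], [-0.01, -0.004, -0.003])
([0.02, 0.012, 0.665], [-0.01, -0.004, -0.003])
```

View pics/bb_w.png

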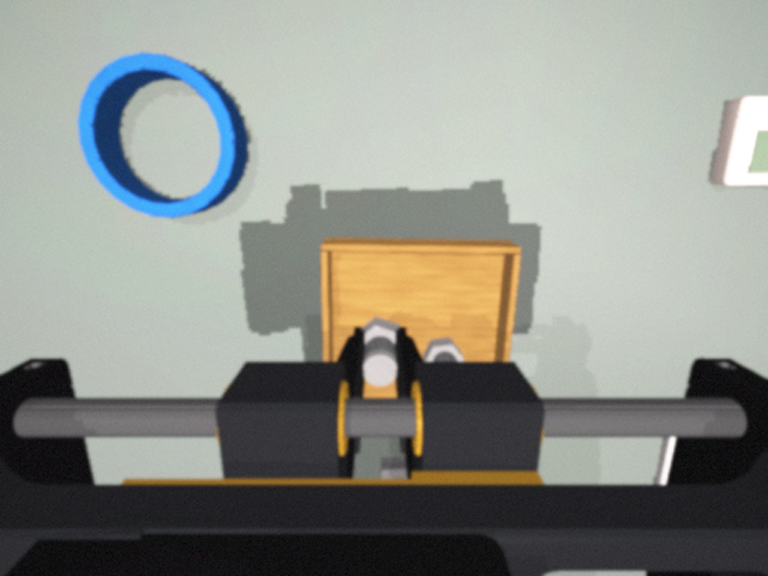

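Emit:
{"op": "drive_tool", "data": {
  "increments": [
    [[0,0.08,0.5],[0,0,0]],
    [[0,0.05,0.7],[0,0,0]],
    [[0,0,0.8],[0,0,0]],
    [[0,0,0],[0,0,0]],
    [[0,0,0],[0,0,0]]
  ]
}}

```text
t: 43.6
eef_pos: [657.6, 60.6, 20.1]
tcp_rot: [-3.139, 0.001, -0.037]
ft_force: [0.4, -0.6, -0.1]
opening: 0.14
```

Emit:
{"op": "drive_tool", "data": {
  "increments": [
    [[0,0,0],[0,0,0]],
    [[0,0,0],[0,0,0]],
    [[0,0,0],[0,0,0]],
    [[0,0,0],[0,0,0]]
  ],
  "jaw": -0.4
}}

```text
t: 43.93
eef_pos: [658.5, 59.6, 21.4]
tcp_rot: [-3.139, -0.002, -0.038]
ft_force: [-0.3, 0.1, -0.4]
opening: 0.295
```

Emit:
{"op": "drive_tool", "data": {
  "increments": [
    [[0,0,-0.3],[0,0,0]],
    [[0,0,-0.9],[0,0,0]],
    [[0,0,-1],[0,0,0]],
    [[0,0,-1],[0,0,0]],
    [[0,0,-1],[0,0,0]]
  ]
}}

```text
t: 44.35
eef_pos: [657.9, 59.1, 148.7]
tcp_rot: [-3.139, -0.001, -0.038]
ft_force: [1.0, 0.1, -0.2]
opening: 0.301
```

Emit:
{"op": "drive_tool", "data": {
  "increments": [
    [[-1,0,-0.5],[0,0,0]],
    [[-1,0,0],[0,0,0]],
    [[-1,0,0],[0,0,0]],
    [[-1,0,0],[0,0,0]],
    [[-1,0,0],[0,0,0]]
  ]
}}

```text
t: 44.77
eef_pos: [506.6, 64.8, 162.3]
tcp_rot: [-3.139, -0.002, -0.038]
ft_force: [0.6, -0.7, 0.0]
opening: 0.303
```

Run:
```python
from h import *
show()
w=snap("wrist","cc_w",None,1.5)
s=snap("side","cc_s",None,1.5)
t=snap("top","cc_t",None,1.5)
```

```text
t 44.77 pos [506.6  64.8 162.3] rpy [-3.139e+00 -2.000e-03 -3.800e-02] F [ 0.6 -0.7  0. ] op 28.8 q [-0.    0.4   1.9   0.    0.85  1.6 ]
```

View pics/cc_w.png

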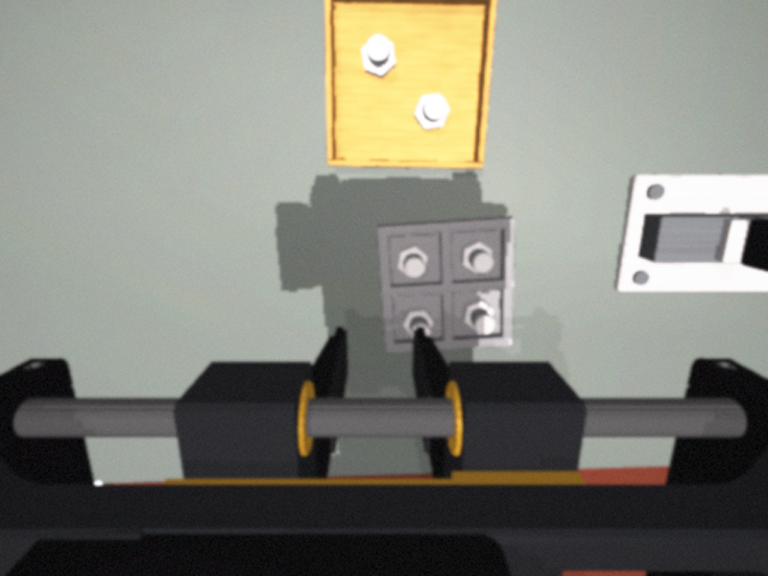

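View pics/cc_s.png

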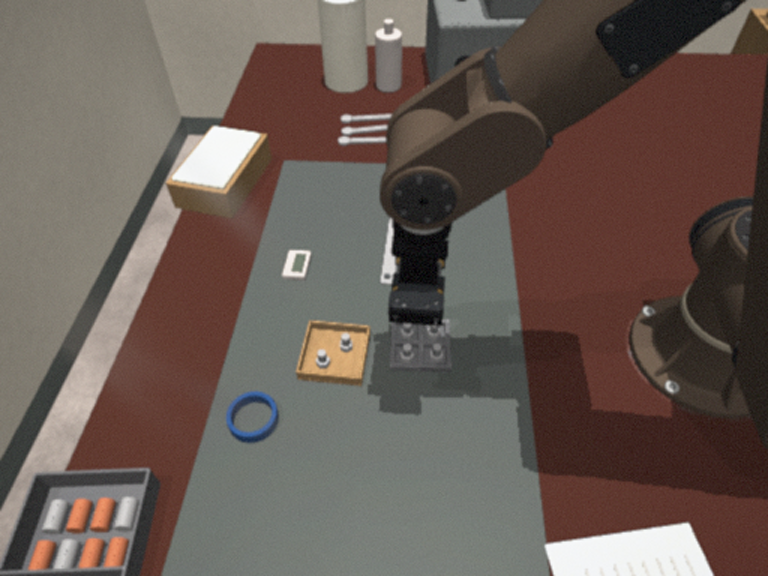

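View pics/cc_t.png

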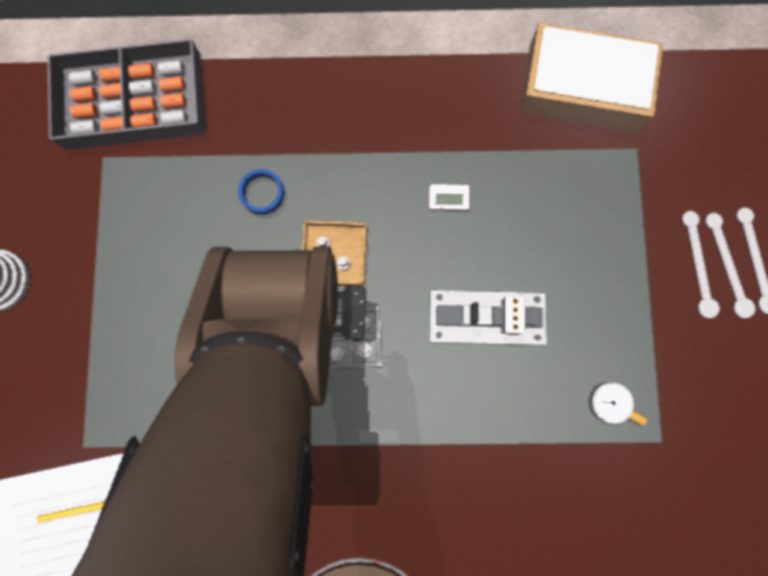

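Run:
```python
from h import *
t=snap("top","dd_t",(280,185,370,240),8)
w=t
for k in ("block_center","jaw_grip","fixture","gauge","tape","timer"):
    print(k,[(round(d["score"],2),np.round(d["point"],0).tolist()) for d in env.tip_of(k,t)][:1])
```

```text
block_center [(0.67, [522.0, -261.0, 52.0])]
jaw_grip [(0.75, [527.0, -197.0, 64.0])]
fixture [(0.28, [470.0, -10.0, 21.0])]
gauge [(0.72, [377.0, -424.0, 2.0])]
tape [(0.59, [754.0, 174.0, -3.0])]
timer [(0.72, [740.0, -165.0, -0.0])]
```

View pics/dd_t.png

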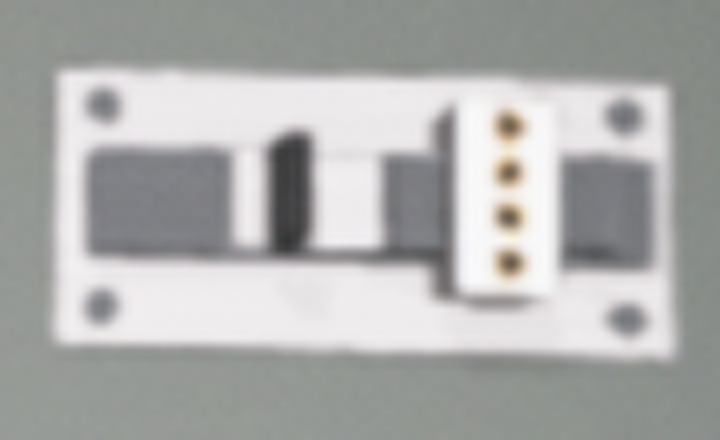

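Run:
```python
from h import *
print(env.job_done()); show()
```

```text
the job is handed in; nothing more can be done
None
the job is handed in; nothing more can be done
```

I finished the whole job and handed it in at about 45 s of the 208 s allowed; no verdict was reported.

- **Fixture:** I drew the jaw back about 25 mm and turned the block onto its side with the four-port face up. I set it on the bed and pushed the jaw in until it stalled at about 22 N. That put the jaw at about 0.010 m by travel.
- **Plugs:** There were six. I put one in each of the four tray pockets and the other two in the stock box, and the last pictures showed all six standing.
- **Last checks:** The pictures showed the four ports up, with the block along the jaws and between them. The network put the block centre at about (522, -261, 52) mm, within a few mm of where it should be. The gauge, tape and timer read within about 2 mm of where they started.
- **Disagreements:** In the last top picture the network misplaced the fixture, with a low score of 0.28. It also often missed plugs, so I located those from pixels. I started the block pick-up with a 35° tilt, but joint 4 was nearing its limit, so I changed to 25°. I saw no plug knocked aside.

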